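# Load an LED module into its fixture and clamp it

## Robot

A 6-joint arm with a two-finger parallel gripper is mounted at the origin on the work surface. World frame = base frame: x ahead of the robot, y to its left, z up, the work surface at z = 0. Lengths are in m, angles in degrees, forces in N, time in s.
With the tool pointing down it reaches from about 0.35 to 0.875 m from the base axis. Payload 4.2 kg.
Tool frame: the origin (TCP) lies midway between the tips of the shut fingers; the grasp point (between the pads) lies 19 mm behind it (r.pinch_z is the distance from the TCP to the grasp point, in m); z points along the fingers, y is the line along which they close (so a half turn about z gives the same grasp; the last joint's range is limited). The gripper opens to 87 mm and grips with 3 to 60 N. Pads are 19 mm wide; open, the fingers measure 117 mm over their backs; the gripper's body (75 mm by 190 mm) begins 51 mm behind the grasp point.
Start: joints at [87.181, 22.042, 0.453, 0, -68.411, -14.817], TCP at [0.189, 0.596, 0.199] pointing down, gripper open.
Joint ranges: [-179.83, 179.83], [-69.29, 118.12], [-61.27, 80.66], [-181.25, 117.63], [-171.15, -9.14], [-177.46, 177.46]. Speed limits (degrees/s): [159.86, 159.86, 180, 180, 180, 180].

## Interface

Orientations are given as a 3x3 rotation matrix whose columns are the frame's x, y, z axes.
In Python, from station import r, imaging, models gives the robot as it stands. The module is installed in compiled form; this text tells all that it offers.
- The arm moves only by the tool apply_moves, never from a script. Its argument "moves" is a list of rows, each a list of 2 entries, a list of its own where there are three numbers: the shift along the tool's x, y, z in m, then the turn about the tool's z in degrees. A call has 1 to 5 rows; each row shifts and turns the commanded pose from where the row before left it, along the tool's axes as they then stand; what a row does not reach is not made up. A row lasts 1/12 s, in which the tool goes at most 41.7 mm and 7.16 degrees, less where a joint would pass 70% of its speed; a pose out of reach is approached as far as the arm can. A call is refused whole if a number of a shift passes 0.0417 or a number of a turn 7.16, either way. A call with a gripper value outside its range is refused whole. "hand" is the finger opening in m, from 0 to 0.087, set as the call begins (left out, the last holds). The fingers move at their own pace and stop on an object; the grip force is fixed at half the most. Time passes only in rows, so rows that do not move let the fingers close. It gives the time, the measured TCP pose, the force, the opening and the grip force at its end, in the units of the state.
- r.sense(): the state, without advancing time (a new reading comes with each control period).
- imaging.capture(name): name is "side" or "top"; returns a dict with "frame" (400x640x3 uint8, blue, green, red), "intrinsics" (3x3 intrinsics, pixels), "eye" and "orientation" of the camera in the world. Camera axes: x right, y down, z forward; pixel columns grow to the right and rows downward; lengths in m; the calibration is good to about 2 mm. A picture is of the moment at which its call begins. There is no depth.
- r.finish_job(): hands the job in; it is judged then, once.
Trained networks look in a picture, given as the dict that the camera call returned (one of the last four; its "shot" number tells which), for a name from the list of things; names that differ only in an ending like _2 or _b are one class to them, and where a whole thing is asked for, a point or a joint stands for the part that bears it (a point fixed in the world has none). Each returns a list of dicts, best first, with "confidence" (0 to 1); they miss things now and then, are a little off and sometimes report something else, mostly with a low value. They report only what shows in the picture. A call takes as long as a camera call. They do not tell look-alikes from the thing itself.
- models.cut_out(picture, target): "region" (400x640 bool, what is visible of it) and "extent" ([left, top, width, height] as shares, 0 to 1, of the picture: columns of its width, rows of its height, round what is visible of it).
- models.place_of(picture, target): "at" ([column, row] as shares, 0 to 1, of the picture: columns of its width, rows of its height: a listed point, or the origin of a listed thing).
The state is a dict: "time_s": time; "joints": joint angles; "joint_velocities": joint speeds; "effort": joint torques, N m; "tcp_pos": TCP position; "ee_rot": TCP orientation; "wrist_force": force on the tool from outside, world axes, zero at the start; "moment": the same for the moment, N m; "gripper_width": opening from 0.0 (shut) to 1.0 (fully open); "gripper_force": force on a finger pad.
Only numpy, scipy, OpenCV 4.12 (cv2) and the standard library are available. Lean on these libraries where they do the work, as an engineer would, in place of code of your own. Each camera call takes 0.05 s, during which the arm holds its last target. There are 200 camera calls.

## Task

Load the small LED flood module, lens up, into the assembly fixture: lay it on the plate and slide it fully home, under the lip of the end stop and flush against both dowel pins, with a light hand (no more than 20 N). Then push the toggle clamp's handle down steadily, without forcing it, until it snaps over centre and rests on its stop, so that the rubber pad holds the module. Leave everything else on the bench where it is and take the hand away.

Things in the scene. Friction and masses are not known exactly. Their poses are not given: they have to be found in the camera images.
- module: small die-cast LED flood module, dark grey, white lens on top, 60 (x) x 140 (y) x 36 mm high, about 0.45 kg, either end may lead. Origin: centre of its underside. Its plain-sided frame, 60 x 140 mm, is the upper 18 mm; the ribbed body below is 52 x 128 mm. Starts flat on the bench, lens up, length within 0.35 rad of world y, left of the fixture. Grip it across its 60 mm.
- fixture: assembly fixture fixed to the bench: aluminium plate 12 mm thick. Origin: on the bench; the plate spans x -62 to 62, y -160 to 170 mm of its frame. y runs from the clamp (-y) to the end stop (+y); the pins stand on the +x side of the seat. It lies within 0.25 rad of the world axes.
- seat (a point): where the centre of the seated module's underside comes: on the plate's top face, at x = 0, y = 70, z = 12 mm of the fixture's frame, module length along the fixture's y
- end_stop: steel stop block, 50 mm wide in x; its face, which the module's end must touch, is at y = 140 mm of the fixture's frame. Origin: foot of that face, on the plate. On top a lip reaches 8.5 mm back over the module, underside 39 mm above the plate (3 mm over the module), so the module must be laid down first and then slid in. More than 20 N of push spoils it.
- pins: two upright steel dowel pins, 12 mm diameter, 30 mm high, at y = 22 and 118 mm of the fixture's frame, centres at x = 36 mm: they touch the long side of the seated module. Origin: on the plate, midway between them. More than 20 N of push spoils them.
- clamp_handle: handle of the toggle clamp at the -y end. Origin: its pin to the clamp arm; -y of its frame runs along the grip. Open it rises at 48 degrees to the fixture's -y; locked it lies level, pin at y = -52, z = 65 mm of the fixture's frame. It swings in the fixture's y-z plane and stays where left. Over 25 N bends it. Closed fingertips can push it straight down at y = -127 mm: they slide along the grip.
- handle_grip (a point): middle of the handle's black grip (80 mm long, 18 mm wide in x, 14 mm thick), 100 mm from the handle's pin. Pushed straight down at 75 mm from the locked pin it takes up to 12 to 18 N (friction varies): a stiff start, then an easy stretch, then a hump before dead centre as the pad is squeezed; past it the handle snaps down by itself and sits on a rigid stop.
- handle_end (a point): centre of the grip's free end, 140 mm from the pin: about 157 mm above the bench when open, 74 mm at dead centre, 65 mm when locked on the stop
- clamp_pad: rubber pad, 16 mm across, on a bolt under the clamp arm's end. Origin: centre of its lower face. Open, the arm stands up 70 degrees, its top 130 mm above the bench, and keeps the space over the plate free from y = -20 mm of the fixture's frame on. Locked, the pad presses about 20 N on the module's -y end rim, 12 mm from its end; the rubber gives 2 to 3 mm.
- driver_box: bystander: black LED driver box 52 x 92 x 32 mm, loose; leave it alone
- screwdriver: bystander: screwdriver 190 mm long, loose, right of the fixture; leave it alone
- tape: bystander: roll of tape, 90 mm across, 19 mm high, loose; leave it alone
- screw_dish: bystander: steel dish 84 mm across, 26 mm high, loose; leave it alone
- cutters: bystander: side cutters with green grips, 120 mm long, loose; leave them alone
- spare_lens: bystander: loose white lens plate 50 x 110 x 5 mm; leave it alone
- terminal_strip: bystander: white terminal strip 22 x 60 x 19 mm, loose; leave it alone
Mind the look-alikes: they are no part of the job. What is shaped like the module but blue or red is not meant.

How it is judged (in metres and radians):
On the way:
1. the module lies flat in the fixture, home under the end stop's lip and flush against both pins, before it is clamped (x of module in the frame of fixture above -0.0015 m and y of module in the frame of fixture above 0.0685 m and z of module in the frame of fixture below 0.0145 m and angle between the y axis of module and the y axis of fixture, either way round below 0.02 rad and angle between module's own z axis and vertical below 0.03 rad and z of handle_end in the frame of fixture above 0.09 m), for 0.2 s.
At the end, for the whole second after the job is handed in: The module lies flat and square in the fixture (0.02 rad), within 1.5 mm of the end stop and the pins; the handle is past dead centre, its free end under 70 mm above the bench; the pad presses on the module with over 12 N; all is at rest and the robot touches nothing (x of module in the frame of fixture above -0.0015 m and y of module in the frame of fixture above 0.0685 m and z of module in the frame of fixture below 0.0145 m and angle between the y axis of module and the y axis of fixture, either way round below 0.02 rad and angle between module's own z axis and vertical below 0.03 rad and z of handle_end in the frame of fixture below 0.07 m and contact force between clamp_pad and module above 12 N and linear speed of module below 0.02 m/s).
It fails at once if the clamp handle is forced with more than 25 N (contact force between anything else and clamp_handle above 25 N).
It fails at once if the module is pressed against the end stop with more than 20 N (contact force between module and end_stop above 20 N).
It fails at once if the module is pressed against the pins with more than 20 N (contact force between module and pins above 20 N).
It fails at once if something else on the bench is shifted by more than 20 mm (distance of any of driver_box, screwdriver, tape, screw_dish, cutters, spare_lens, terminal_strip from where it was at the start of the episode above 0.02 m).
It also fails if it takes over 72 s, if anything falls off the work surface, if the arm or the gripper's body presses on something with over 40 N, if the wrist force passes 120 N, or if a joint passes its speed limit or range.

## Working session

There is one attempt and no reset: what is moved stays moved. The work goes in short steps, Python scripts to look and compute and a tool call to move; the robot and the scene stay as the last step left them, time stands still between calls to the robot, and variables do not carry over. Pictures are saved under pics/ and viewed, at most 10 in all, crops included, and the job is handed in when it is done.

Besides the shell and the picture viewer there is one more tool, called after "Request:" in YAML: its name, and indented under it one key for each argument. apply_moves: Moves the arm, as the interface text tells. Its arguments: {"type":"object","properties":{"moves":{"type":"array"},"hand":{"type":"number"}},"required":["moves"]}

```bash
mkdir -p pics; cat > h.py <<'E'
from station import r, imaging, models
import numpy as np, cv2
def ray(c,px):
    K=np.array(c["intrinsics"]);R=np.array(c["orientation"]);d=R@np.linalg.inv(K)@np.array([px[0],px[1],1.]);return np.array(c["eye"]),d/np.linalg.norm(d)
def onz(c,px,z):
    e,d=ray(c,px);return e+d*(z-e[2])/d[2]
def proj(c,P):
    K=np.array(c["intrinsics"]);R=np.array(c["orientation"]);q=K@R.T@(np.array(P)-c["eye"]);return q[:2]/q[2]
def tri(a,pa,b,pb):
    e1,d1=ray(a,pa);e2,d2=ray(b,pb);t=np.linalg.lstsq(np.c_[d1,-d2],e2-e1,rcond=None)[0]
    p,q=e1+t[0]*d1,e2+t[1]*d2;return (p+q)/2,np.linalg.norm(p-q)
def at(c,n,k=0):
    l=models.place_of(c,n)
    return [(np.array(x["at"])*[640,400],round(x["confidence"],2)) for x in l]
E
python3 - <<'E'
from h import *
np.set_printoptions(precision=4,suppress=True)
cs={n:imaging.capture(n) for n in("side","top")}
for n,c in cs.items():
    cv2.imwrite(f"pics/{n}0.png",c["frame"]);print(n,np.array(c["eye"]),c["orientation"],c["intrinsics"])
for t in ["module","fixture","seat","end_stop","pins","clamp_handle","handle_grip","handle_end","clamp_pad"]:
    A=at(cs["side"],t);B=at(cs["top"],t);print(t,A[:3],B[:3])
    if A and B: print("   ",*tri(cs["side"],A[0][0],cs["top"],B[0][0]))
print(r.sense())
E
```

```text
side [ 0.1485 -0.7603  0.7512] [[ 0.8808 -0.3107  0.3572]
 [-0.4733 -0.5598  0.6802]
 [-0.0114 -0.7682 -0.6401]] [[388.078    0.     319.0051]
 [  0.     388.078  204.0769]
 [  0.       0.       1.    ]]
top [ 0.2366 -0.0803  1.3014] [[ 0.1107 -0.9664  0.232 ]
 [-0.9938 -0.1083  0.0233]
 [ 0.0027 -0.2331 -0.9724]] [[445.3661   0.     315.9392]
 [  0.     445.3661 205.1808]
 [  0.       0.       1.    ]]
module [(array([193.472, 193.8  ]), 0.76), (array([290.688, 157.08 ]), 0.69), (array([274.496, 247.4  ]), 0.56)] [(array([181.824, 290.4  ]), 0.93), (array([199.68, 170.32]), 0.92), (array([310.72, 259.88]), 0.83)]
    [ 0.2526  0.3146 -0.0299] 0.003943925585576741
fixture [(array([333.12, 222.4 ]), 0.83)] [(array([313.92, 197.32]), 0.93), (array([199.168, 172.32 ]), 0.51), (array([450.304, 249.6  ]), 0.48)]
    [ 0.5736 -0.0397 -0.0151] 0.0018158714591758652
seat [(array([324.672, 201.68 ]), 0.8)] [(array([294.016, 194.2  ]), 0.95)]
    [0.572  0.0177 0.0208] 0.007709778289163501
end_stop [(array([313.088, 189.12 ]), 0.68)] [(array([269.824, 188.32 ]), 0.59)]
    [0.5783 0.0937 0.016
[... 402 characters left out ...]
.   ]), 0.7), (array([192.576, 233.32 ]), 0.53), (array([272.384, 187.32 ]), 0.43)]
clamp_pad [] [(array([340.608, 200.6  ]), 0.65)]
{'time_s': 1.0, 'joints': array([ 87.1809,  22.0417,   0.4508,  -0.0002, -68.4102, -14.8177]), 'joint_velocities': array([ 0.0349,  0.0195,  0.0599,  0.0149, -0.0805,  0.0564]), 'effort': array([ -0.0007, -39.0476,  18.7625,   4.2247,   0.0154,  -0.    ]), 'tcp_pos': array([0.1893, 0.5956, 0.199 ]), 'ee_rot': array([[ 0.953, -0.303, -0.   ],
       [-0.303, -0.953, -0.   ],
       [ 0.   ,  0.   , -1.   ]]), 'wrist_force': array([ 0.3611, -0.8637, -0.0115]), 'moment': array([-0.0203,  0.0114, -0.0236]), 'gripper_force': 0.0, 'gripper_width': 1.0001153103203155}
```

View pics/top0.png

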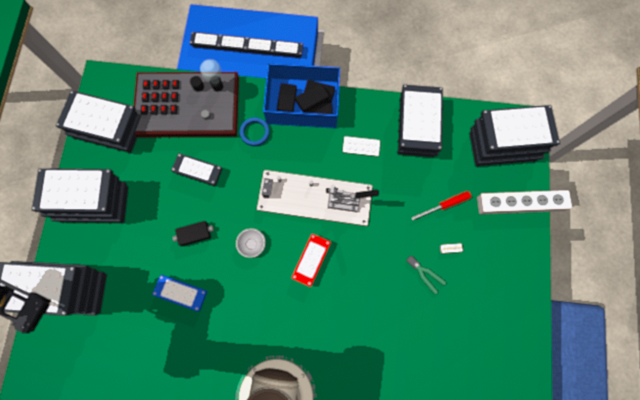

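View pics/side0.png

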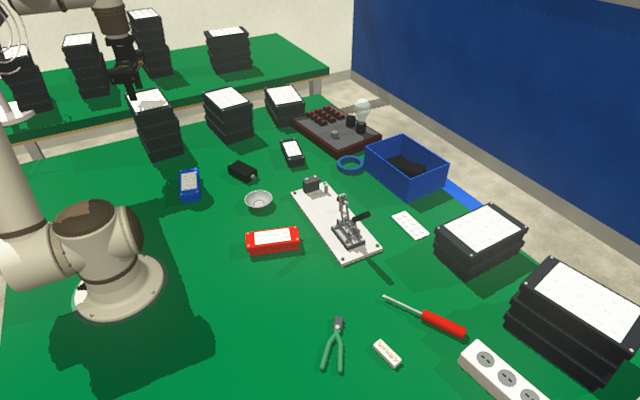

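The top view shows the grey module at about (198,169). The fixture plate spans (257..370, 171..225), with the stop at left (+y) and the clamp at right. The blue and red look-alikes are at (180,292) and (311,260). In the side view the module is at (291,150) and the plate is around (335,222).

```bash
python3 - <<'E'
from h import *
np.set_printoptions(precision=4,suppress=True)
T=imaging.capture("top");S=imaging.capture("side")
for n,c,p in(("top",T,(198,169)),("side",S,(291,150))):
    for x in models.cut_out(c,"module"):
        m=x["region"]
        ys,xs=np.nonzero(m);cx,cy=xs.mean(),ys.mean()
        if abs(cx-p[0])<15 and abs(cy-p[1])<15:
            print(n,x["confidence"],m.sum(),cx,cy)
    for l in [q for q in at(c,"module") if abs(q[0]-p).max()<25]: print("place",l)
    g=c["frame"]
    x0,y0=int(p[0])-40,int(p[1])-30
    sc=cv2.resize(g[y0:y0+60,x0:x0+80],None,fx=5,fy=5,interpolation=cv2.INTER_CUBIC)
    q=(250,165,130,70) if n=="top" else (280,165,110,105)
    f=cv2.resize(g[q[1]:q[1]+q[3],q[0]:q[0]+q[2]],None,fx=5,fy=5,interpolation=cv2.INTER_CUBIC)
    cv2.imwrite(f"pics/{n}_m.png",sc)
    cv2.imwrite(f"pics/{n}_f.png",f)
a=cv2.imread("pics/top_m.png");b=cv2.imread("pics/side_m.png");cv2.imwrite("pics/mod.png",np.hstack([a,b]))
E
```

```text
top 0.89 1006 196.12524850894633 169.7027833001988
place (array([200.832, 171.4  ]), 0.78)
side 0.97 540 292.5314814814815 153.47592592592594
place (array([287.808, 157.6  ]), 0.73)
```

View pics/mod.png

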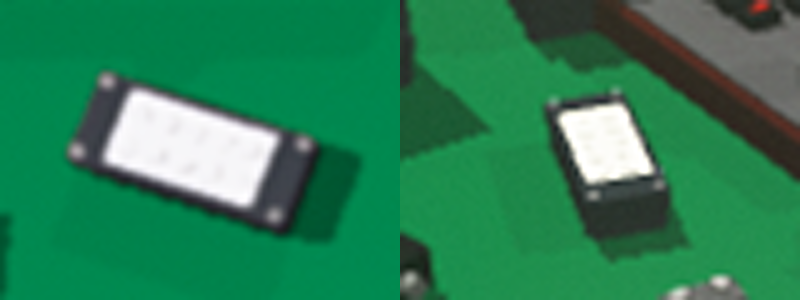

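View pics/top_f.png

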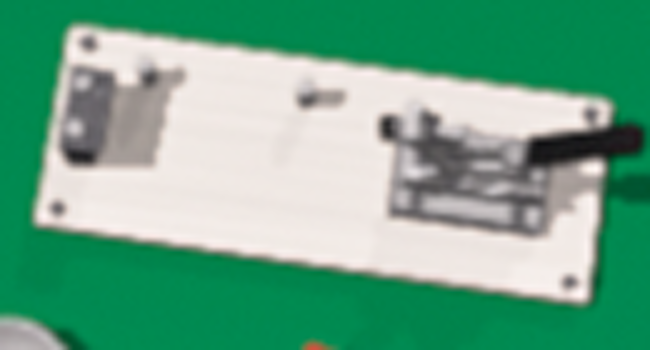

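View pics/side_f.png

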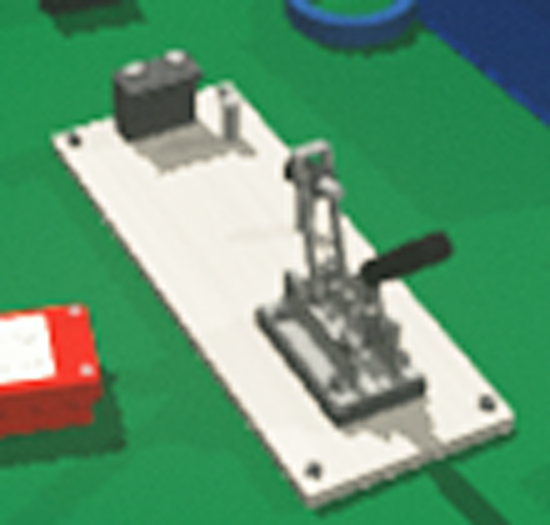

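The module crops show the white lens as a clean quad, about (185..215, 157..181) in the top view and (272..291) on the side crop. The fixture crops show the stop at left with its lip and two pins at about (279,180) and (311,184) top. The clamp is open, with the handle pointing to -y. Next I rectify onto known planes and fit rectangles.

```bash
cat >> h.py <<'E'
def rect(c,z,box,s=4000.):  # warp to plane z; box x0,x1,y0,y1 ; s px/m
    x0,x1,y0,y1=box;W=np.array([[x0,y0],[x1,y0],[x1,y1],[x0,y1]])
    src=np.float32([proj(c,[*w,z]) for w in W]);dst=np.float32((W-[x0,y0])*s)
    return cv2.warpPerspective(c["frame"],cv2.getPerspectiveTransform(src,dst),(int((x1-x0)*s),int((y1-y0)*s)),flags=cv2.INTER_LINEAR)
def fitrect(c,z,box,thr,s=4000.):
    im=rect(c,z,box,s).astype(int);m=((im.min(2)>thr)).astype(np.uint8)
    cs,_=cv2.findContours(m,cv2.RETR_EXTERNAL,cv2.CHAIN_APPROX_NONE);k=max(cs,key=cv2.contourArea)
    b=cv2.boxPoints(cv2.minAreaRect(k))/s+[box[0],box[2]]
    if np.linalg.norm(b[1]-b[0])<np.linalg.norm(b[2]-b[1]): v=b[2]-b[1];w=b[1]-b[0]
    else: v=b[1]-b[0];w=b[2]-b[1]
    if v[1]<0:v=-v
    return b.mean(0),np.degrees(np.arctan2(-v[0],v[1])),np.linalg.norm(v),np.linalg.norm(w)
E
python3 - <<'E'
from h import *
np.set_printoptions(precision=4,suppress=True)
T=imaging.capture("top");S=imaging.capture("side")
m=onz(T,(198,169),.036);f=onz(T,(314,198),.012);print(m,f)
for n,c in(("T",T),("S",S)):
    for t in(120,150):
        print(n,t,fitrect(c,.036,(m[0]-.1,m[0]+.1,m[1]-.1,m[1]+.1),t),fitrect(c,.012,(f[0]-.12,f[0]+.12,f[1]-.22,f[1]+.22),t))
E
```

```text
[0.6094 0.3112 0.036 ] [ 0.5655 -0.0413  0.012 ]
T 120 (array([0.6115, 0.3187]), np.float64(-11.970259886174315), np.float64(0.09822390743313598), np.float64(0.052020364469248494)) (array([ 0.569 , -0.0425]), np.float64(-1.9383112029703065), np.float64(0.334130745381914), np.float64(0.12858931844496663))
T 150 (array([0.6114, 0.3188]), np.float64(-12.022280367889719), np.float64(0.09607921092807524), np.float64(0.04994479156073882)) (array([ 0.569 , -0.0424]), np.float64(-1.9599206076898459), np.float64(0.3322950873217922), np.float64(0.1266815717295128))
S 120 (array([0.6087, 0.3158]), np.float64(-12.006207855882892), np.float64(0.10196510645234369), np.float64(0.052032053801042984)) (array([ 0.5768, -0.0478]), np.float64(-1.7899099592427579), np.float64(0.33899075033807086), np.float64(0.1517072055876663))
S 150 (array([0.6085, 0.3158]), np.float64(-12.295266044072486), np.float64(0.09878359093682262), np.float64(0.05032501235262144)) (array([ 0.5663, -0.0454]), np.float64(-1.7472093116808112), np.float64(0.3329340769747388), np.float64(0.12712986758902403))
```

Request:
apply_moves:
  moves:
    - [[0,0,0],7]
    - [[0,0,0],7]
    - [[0,0,0],7]
    - [[0,0,0],7]
    - [[0,0,0],7]
  hand: 0.087

```text
time_s: 1.82
tcp_pos: [0.1893, 0.5956, 0.1991]
ee_rot: [[0.602, -0.798, 0.0], [-0.798, -0.602, 0.0], [-0.0, -0.0, -1.0]]
wrist_force: [-0.1, -0.1, -0.6]
gripper_width: 1.0
gripper_force: 0.0
```

Request:
apply_moves:
  moves:
    - [[0,0,0],7]
    - [[0,0,0],7]
    - [[0,0,0],7]
    - [[0,0,0],7]
    - [[0,0,0],7]

```text
time_s: 2.23
tcp_pos: [0.1893, 0.5956, 0.199]
ee_rot: [[0.035, -0.999, 0.0], [-0.999, -0.035, -0.0], [0.0, -0.0, -1.0]]
wrist_force: [0.9, 1.3, 0.4]
gripper_width: 0.998
gripper_force: 0.0
```

Request:
apply_moves:
  moves:
    - [[0,0,0],7]
    - [[0,0,0],7]
    - [[0,0,0],0.4]

```text
time_s: 2.48
tcp_pos: [0.1893, 0.5956, 0.199]
ee_rot: [[-0.211, -0.978, -0.0], [-0.978, 0.211, -0.0], [0.0, 0.0, -1.0]]
wrist_force: [0.1, 0.5, 0.4]
gripper_width: 1.004
gripper_force: 0.0
```

Request:
apply_moves:
  moves:
    - [[0.014,-0.036,0],0]
    - [[0.014,-0.036,0],0]
    - [[0.014,-0.036,0],0]
    - [[0.014,-0.036,0],0]
    - [[0.014,-0.036,0],0]

```text
time_s: 2.9
tcp_pos: [0.3519, 0.4886, 0.1993]
ee_rot: [[-0.205, -0.979, 0.0], [-0.979, 0.205, 0.0], [-0.0, -0.0, -1.0]]
wrist_force: [0.3, 1.1, 0.2]
gripper_width: 0.996
gripper_force: 0.0
```

Request:
apply_moves:
  moves:
    - [[0.014,-0.036,0],0]
    - [[0.014,-0.036,0],0]
    - [[0.014,-0.036,0],0]
    - [[0.014,-0.036,0],0]
    - [[0.014,-0.036,0],0]

```text
time_s: 3.32
tcp_pos: [0.5136, 0.3824, 0.1993]
ee_rot: [[-0.205, -0.979, 0.0], [-0.979, 0.205, 0.0], [-0.0, -0.0, -1.0]]
wrist_force: [0.9, 1.0, -0.7]
gripper_width: 0.998
gripper_force: 0.0
```

Request:
apply_moves:
  moves:
    - [[0.014,-0.036,0],0]
    - [[0.014,-0.036,0],0]
    - [[0.014,-0.036,0],0]
    - [[0,0,0],0]

```text
time_s: 3.65
tcp_pos: [0.6138, 0.3156, 0.198]
ee_rot: [[-0.212, -0.977, 0.001], [-0.977, 0.212, -0.002], [0.001, -0.001, -1.0]]
wrist_force: [0.4, -0.4, -0.7]
gripper_width: 0.997
gripper_force: 0.0
```

Request:
apply_moves:
  moves:
    - [[-0.001,0.004,0.03],0]
    - [[0,0,0.04],0]
    - [[0,0,0.04],0]
    - [[0,0,0.03],0]
    - [[0,0,0],0]

```text
time_s: 4.07
tcp_pos: [0.6006, 0.3188, 0.0509]
ee_rot: [[-0.208, -0.978, -0.013], [-0.978, 0.208, -0.008], [0.011, 0.011, -1.0]]
wrist_force: [-1.9, -1.2, -1.7]
gripper_width: 1.0
gripper_force: 0.0
```

```bash
python3 - <<'E'
from h import *
np.set_printoptions(precision=4,suppress=True)
s=r.sense();print(s["tcp_pos"],s["ee_rot"],s["wrist_force"])
S=imaging.capture("side");T=imaging.capture("top")
q=(240,100,100,80);a=cv2.resize(S["frame"][100:180,240:340],None,fx=4,fy=4);b=cv2.resize(T["frame"][130:210,150:250],None,fx=4,fy=4)
cv2.imwrite("pics/pre.png",np.hstack([a,b]))
E
```

```text
[0.6006 0.3188 0.0509] [[-0.2077 -0.9781 -0.0128]
 [-0.9781  0.2078 -0.0082]
 [ 0.0107  0.0109 -0.9999]] [-1.875  -1.195  -1.7283]
```

View pics/pre.png

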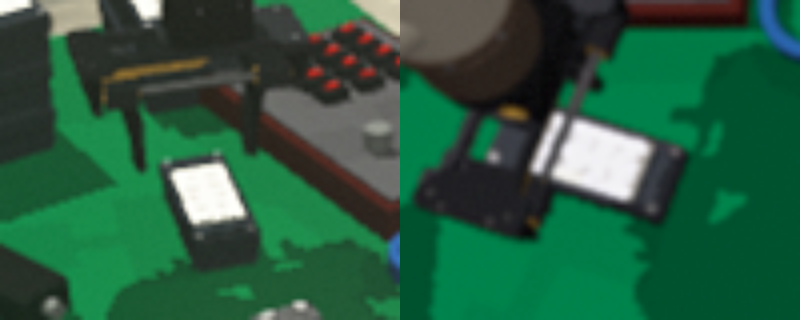

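The fingers straddle the module left/right in the side view, still above it.

Request:
apply_moves:
  moves:
    - [[0,0,0],0]

```text
time_s: 4.25
tcp_pos: [0.6071, 0.3231, 0.0619]
ee_rot: [[-0.206, -0.978, 0.004], [-0.978, 0.207, 0.002], [-0.003, -0.004, -1.0]]
wrist_force: [-0.6, 0.4, 1.0]
gripper_width: 1.0
gripper_force: 0.0
```

Request:
apply_moves:
  moves:
    - [[0,0,0],0]
    - [[0,0,0],0]

```text
time_s: 4.42
tcp_pos: [0.6067, 0.3229, 0.062]
ee_rot: [[-0.208, -0.978, 0.004], [-0.978, 0.208, 0.003], [-0.004, -0.003, -1.0]]
wrist_force: [0.1, -0.7, -0.6]
gripper_width: 1.002
gripper_force: 0.0
```

Request:
apply_moves:
  moves:
    - [[0.005,-0.0045,0.005],0]
    - [[0,0,0.015],0]
    - [[0,0,0.018],0]
    - [[0,0,0.014],0]
    - [[0,0,0.002],0]

```text
time_s: 4.83
tcp_pos: [0.6073, 0.3144, 0.0024]
ee_rot: [[-0.209, -0.978, -0.004], [-0.978, 0.209, -0.002], [0.003, 0.003, -1.0]]
wrist_force: [-1.0, -0.4, -0.7]
gripper_width: 1.004
gripper_force: 0.0
```

Request:
apply_moves:
  moves:
    - [[0,0,0],0]
    - [[0,0,0],0]
    - [[0,0,0],0]

```text
time_s: 5.08
tcp_pos: [0.6097, 0.3165, 0.0066]
ee_rot: [[-0.208, -0.978, 0.002], [-0.978, 0.208, 0.001], [-0.002, -0.002, -1.0]]
wrist_force: [1.1, -0.3, 0.6]
gripper_width: 0.998
gripper_force: 0.0
```

Request:
apply_moves:
  moves:
    - [[0,0,0],0]
    - [[0,0,0],0]
    - [[0,0,0],0]
    - [[0,0,0],0]
    - [[0,0,0],0]
  hand: 0.05

```text
time_s: 5.5
tcp_pos: [0.6089, 0.3161, 0.0053]
ee_rot: [[-0.208, -0.978, 0.001], [-0.978, 0.208, 0.0], [-0.0, -0.0, -1.0]]
wrist_force: [3.5, -1.3, -0.1]
gripper_width: 0.707
gripper_force: 1.2
```

Request:
apply_moves:
  moves:
    - [[0,0,0],0]
    - [[0,0,0],0]
    - [[0,0,0],0]
    - [[0,0,0],0]

```text
time_s: 5.83
tcp_pos: [0.609, 0.3161, 0.0053]
ee_rot: [[-0.208, -0.978, 0.001], [-0.978, 0.208, 0.0], [-0.0, -0.001, -1.0]]
wrist_force: [1.1, 0.0, 0.6]
gripper_width: 0.683
gripper_force: 30.0
```

Request:
apply_moves:
  moves:
    - [[0,0,-0.005],0]
    - [[0,0,-0.015],0]
    - [[0,0,-0.025],0]
    - [[0,0,-0.025],-5]
    - [[0,0,-0.025],-5.14]

```text
time_s: 6.25
tcp_pos: [0.6068, 0.3151, 0.0987]
ee_rot: [[-0.03, -1.0, -0.005], [-1.0, 0.03, -0.003], [0.003, 0.005, -1.0]]
wrist_force: [0.3, 0.5, -5.3]
gripper_width: 0.682
gripper_force: 30.0
```

Request:
apply_moves:
  moves:
    - [[0.01,0.001,-0.02],0]
    - [[0.026,0.003,0],0]
    - [[0.028,0.003,0],0]
    - [[0.028,0.003,0],0]
    - [[0.028,0.003,0],0]

```text
time_s: 6.67
tcp_pos: [0.5893, 0.1949, 0.1182]
ee_rot: [[-0.033, -0.999, -0.005], [-0.999, 0.033, -0.001], [0.001, 0.005, -1.0]]
wrist_force: [0.7, -0.2, -4.6]
gripper_width: 0.688
gripper_force: 30.0
```

Request:
apply_moves:
  moves:
    - [[0.028,0.003,0],0]
    - [[0.028,0.003,0],0]
    - [[0.028,0.003,0],0]
    - [[0.028,0.003,0],0]
    - [[0.028,0.003,0],0]

```text
time_s: 7.08
tcp_pos: [0.5698, 0.0556, 0.1185]
ee_rot: [[-0.034, -0.999, -0.004], [-0.999, 0.034, -0.0], [0.0, 0.004, -1.0]]
wrist_force: [-0.3, -0.0, -5.9]
gripper_width: 0.687
gripper_force: 30.0
```

Request:
apply_moves:
  moves:
    - [[0.028,0.003,0],0]
    - [[0.016,0.003,0],0]
    - [[0.008,0.002,0],0]
    - [[0,0,0],0]
    - [[0,0,0],0]

```text
time_s: 7.5
tcp_pos: [0.5618, 0.0055, 0.1194]
ee_rot: [[-0.034, -0.999, -0.001], [-0.999, 0.034, 0.0], [-0.0, 0.001, -1.0]]
wrist_force: [-0.5, -0.2, -4.9]
gripper_width: 0.684
gripper_force: 30.0
```

Request:
apply_moves:
  moves:
    - [[0,0,0],0]
    - [[0,0,0],0]
    - [[0,0,0],0]

```text
time_s: 7.75
tcp_pos: [0.5626, 0.0063, 0.1199]
ee_rot: [[-0.032, -0.999, -0.0], [-0.999, 0.032, 0.0], [-0.0, 0.0, -1.0]]
wrist_force: [-0.1, 0.2, -5.3]
gripper_width: 0.683
gripper_force: 30.0
```

Request:
apply_moves:
  moves:
    - [[0,0,0.02],0]
    - [[0,0,0.025],0]
    - [[0,0,0.02],0]
    - [[0,0,0.01],0]
    - [[0,0,0.005],0]

```text
time_s: 8.17
tcp_pos: [0.5615, 0.0056, 0.0383]
ee_rot: [[-0.032, -0.999, -0.003], [-0.999, 0.032, -0.001], [0.001, 0.003, -1.0]]
wrist_force: [0.5, -0.7, -5.4]
gripper_width: 0.683
gripper_force: 30.0
```

Request:
apply_moves:
  moves:
    - [[0.001,0,0],0]
    - [[0,0,0],0]
    - [[0,0,0],0]

```text
time_s: 8.42
tcp_pos: [0.5638, 0.0047, 0.0415]
ee_rot: [[-0.033, -0.999, 0.003], [-0.999, 0.033, 0.001], [-0.001, -0.003, -1.0]]
wrist_force: [1.1, -0.5, -5.8]
gripper_width: 0.685
gripper_force: 30.0
```

```bash
python3 - <<'E'
from h import *
np.set_printoptions(precision=4,suppress=True)
s=r.sense();print(s["tcp_pos"],s["ee_rot"],s["wrist_force"])
S=imaging.capture("side");T=imaging.capture("top")
cv2.imwrite("pics/hov.png",np.hstack([cv2.resize(c["frame"][y:y+100,x:x+100],None,fx=4,fy=4,interpolation=cv2.INTER_CUBIC) for c,x,y in((S,285,150),(T,245,150))]))
E
```

```text
[0.5638 0.0047 0.0415] [[-0.0326 -0.9995  0.0031]
 [-0.9995  0.0326  0.0005]
 [-0.0006 -0.003  -1.    ]] [ 1.1155 -0.4728 -5.8075]
```

View pics/hov.png

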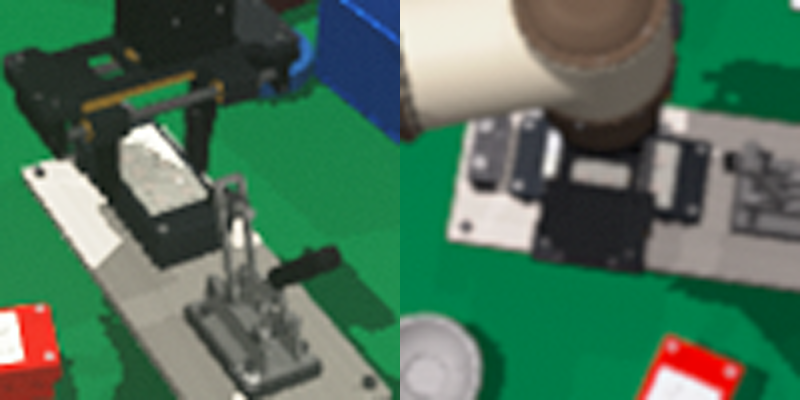

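The module hovers over the seat. A gap to the stop is visible at the left end in the top view, and the clamp is clear.

Request:
apply_moves:
  moves:
    - [[0,0,0.006],0]
    - [[0,0,0.006],0]
    - [[0,0,0.006],0]
    - [[0,0,0.003],0]
    - [[0,0,0],0]

```text
time_s: 8.93
tcp_pos: [0.5616, 0.0041, 0.0178]
ee_rot: [[-0.033, -0.999, -0.002], [-0.999, 0.033, -0.001], [0.001, 0.002, -1.0]]
wrist_force: [0.6, -0.7, -5.2]
gripper_width: 0.683
gripper_force: 30.0
```

Request:
apply_moves:
  moves:
    - [[0,0,0.001],0]
    - [[0,0,0],0]
    - [[0,0,0],0]

```text
time_s: 9.18
tcp_pos: [0.5625, 0.0044, 0.0181]
ee_rot: [[-0.033, -0.999, 0.0], [-0.999, 0.033, 0.0], [-0.0, -0.0, -1.0]]
wrist_force: [-0.1, -0.7, -5.4]
gripper_width: 0.681
gripper_force: 30.0
```

Request:
apply_moves:
  moves:
    - [[0,0,0.0005],0]
    - [[0,0,0],0]
    - [[0,0,0],0]

```text
time_s: 9.43
tcp_pos: [0.5624, 0.0044, 0.0177]
ee_rot: [[-0.033, -0.999, 0.0], [-0.999, 0.033, 0.0], [-0.0, -0.0, -1.0]]
wrist_force: [0.5, 0.6, -6.0]
gripper_width: 0.687
gripper_force: 30.0
```

Request:
apply_moves:
  moves:
    - [[0,0,0.0005],0]
    - [[0,0,0],0]
    - [[0,0,0],0]

```text
time_s: 9.68
tcp_pos: [0.5625, 0.0044, 0.0173]
ee_rot: [[-0.033, -0.999, 0.0], [-0.999, 0.033, 0.0], [-0.0, -0.0, -1.0]]
wrist_force: [-1.0, 0.2, -3.8]
gripper_width: 0.687
gripper_force: 30.0
```

Request:
apply_moves:
  moves:
    - [[-0.003,0,0.0003],0]
    - [[-0.003,0,0],0]
    - [[-0.002,0,0],0]
    - [[0,0,0],0]
    - [[0,0,0],0]

```text
time_s: 10.1
tcp_pos: [0.5631, 0.0129, 0.0172]
ee_rot: [[-0.033, -0.999, 0.001], [-0.999, 0.033, 0.0], [-0.0, -0.001, -1.0]]
wrist_force: [-1.3, -0.6, -0.3]
gripper_width: 0.683
gripper_force: 30.0
```

Request:
apply_moves:
  moves:
    - [[-0.001,-0.001,0],0]
    - [[-0.001,-0.001,0],0]
    - [[-0.001,-0.001,0],0]
    - [[0,0,0],0]
    - [[0,0,0],0]

```text
time_s: 10.52
tcp_pos: [0.5655, 0.015, 0.0172]
ee_rot: [[-0.033, -0.999, -0.001], [-0.999, 0.033, -0.0], [0.0, 0.001, -1.0]]
wrist_force: [-4.0, -2.6, 5.7]
gripper_width: 0.682
gripper_force: 30.0
```

Request:
apply_moves:
  moves:
    - [[0,-0.0007,-0.0003],0]
    - [[0,-0.0007,0],0]
    - [[0,0,0],0]

```text
time_s: 10.77
tcp_pos: [0.5663, 0.0151, 0.0172]
ee_rot: [[-0.033, -0.999, -0.002], [-0.999, 0.033, -0.0], [0.0, 0.002, -1.0]]
wrist_force: [-5.3, -1.7, 4.4]
gripper_width: 0.684
gripper_force: 30.0
```

Request:
apply_moves:
  moves:
    - [[0,-0.0006,0],0]
    - [[0,0,0],0]
    - [[0,0,0],0]

```text
time_s: 11.02
tcp_pos: [0.5668, 0.0152, 0.0173]
ee_rot: [[-0.033, -0.999, -0.002], [-0.999, 0.033, -0.0], [0.0, 0.002, -1.0]]
wrist_force: [-5.9, -1.7, 5.9]
gripper_width: 0.686
gripper_force: 30.0
```

Request:
apply_moves:
  moves:
    - [[0,-0.0006,-0.0004],0]
    - [[0,0,0],0]
    - [[0,0,0],0]

```text
time_s: 11.27
tcp_pos: [0.5682, 0.0155, 0.0173]
ee_rot: [[-0.033, -0.999, -0.0], [-0.999, 0.033, 0.0], [-0.0, 0.0, -1.0]]
wrist_force: [-4.2, 0.2, 1.4]
gripper_width: 0.689
gripper_force: 30.0
```

Request:
apply_moves:
  moves:
    - [[0,-0.0006,0],0]
    - [[0,0,0],0]
    - [[0,0,0],0]

```text
time_s: 11.52
tcp_pos: [0.5691, 0.0154, 0.0172]
ee_rot: [[-0.033, -0.999, 0.0], [-0.999, 0.033, 0.0], [-0.0, -0.0, -1.0]]
wrist_force: [-2.1, 0.1, -0.1]
gripper_width: 0.683
gripper_force: 30.0
```

Request:
apply_moves:
  moves:
    - [[0,-0.0005,0],0]
    - [[0,0,0],0]
    - [[0,0,0],0]

```text
time_s: 11.77
tcp_pos: [0.5697, 0.0153, 0.0173]
ee_rot: [[-0.033, -0.999, 0.0], [-0.999, 0.033, 0.0], [-0.0, -0.0, -1.0]]
wrist_force: [-1.7, 0.9, -0.9]
gripper_width: 0.682
gripper_force: 30.0
```

Request:
apply_moves:
  moves:
    - [[0,-0.0005,0],0]
    - [[0,0,0],0]
    - [[0,0,0],0]

```text
time_s: 12.02
tcp_pos: [0.5702, 0.0152, 0.0173]
ee_rot: [[-0.033, -0.999, 0.0], [-0.999, 0.033, 0.0], [-0.0, -0.0, -1.0]]
wrist_force: [-1.1, 0.6, -1.9]
gripper_width: 0.685
gripper_force: 30.0
```

Request:
apply_moves:
  moves:
    - [[0,-0.0005,0],0]
    - [[0,0,0],0]
    - [[0,0,0],0]

```text
time_s: 12.27
tcp_pos: [0.5706, 0.0151, 0.0173]
ee_rot: [[-0.033, -0.999, 0.0], [-0.999, 0.033, 0.0], [-0.0, -0.0, -1.0]]
wrist_force: [-0.8, 1.1, -3.1]
gripper_width: 0.685
gripper_force: 30.0
```

Request:
apply_moves:
  moves:
    - [[0,-0.0005,0],0]
    - [[0,0,0],0]
    - [[0,0,0],0]

```text
time_s: 12.52
tcp_pos: [0.5706, 0.0151, 0.0173]
ee_rot: [[-0.033, -0.999, -0.001], [-0.999, 0.033, -0.0], [0.0, 0.001, -1.0]]
wrist_force: [-2.2, 0.5, -3.5]
gripper_width: 0.684
gripper_force: 30.0
```

Request:
apply_moves:
  moves:
    - [[0,-0.0004,0],0]
    - [[0,0,0],0]
    - [[0,0,0],0]

```text
time_s: 12.77
tcp_pos: [0.5707, 0.0151, 0.0173]
ee_rot: [[-0.033, -0.999, -0.001], [-0.999, 0.033, -0.0], [0.0, 0.001, -1.0]]
wrist_force: [-4.0, 2.1, -2.0]
gripper_width: 0.685
gripper_force: 30.0
```

Request:
apply_moves:
  moves:
    - [[0,-0.0004,0],0]
    - [[0,0,0],0]
    - [[0,0,0],0]

```text
time_s: 13.02
tcp_pos: [0.5707, 0.015, 0.0173]
ee_rot: [[-0.033, -0.999, -0.002], [-0.999, 0.033, -0.0], [0.0, 0.002, -1.0]]
wrist_force: [-5.3, 1.4, -0.1]
gripper_width: 0.687
gripper_force: 30.0
```

```bash
python3 - <<'E'
from h import *
for k in range(4):
    s=r.sense();print(s["tcp_pos"],s["wrist_force"],s["moment"]); imaging.capture("top")
E
```

```text
[0.57066089 0.01503383 0.01731061] [-5.26359818  1.44974815 -0.05011393] [ 7.11299411e-01  1.46928255e+00 -1.02128075e-04]
[0.57065761 0.01505622 0.01729771] [-4.50572057  2.1926515  -1.02430065] [ 0.70431805  1.45671374 -0.03079915]
[0.57067607 0.01504713 0.01729774] [-4.82716353  2.36941386 -0.15761563] [ 0.72428401  1.45473425 -0.0115229 ]
[0.57069445 0.01504595 0.01731087] [-4.81863088  2.52203533 -0.1801095 ] [ 0.71422981  1.44215139 -0.03854023]
```

Request:
apply_moves:
  moves:
    - [[-0.001,0,0],0]
    - [[-0.0005,0,0],0]
    - [[0,0,0],0]
    - [[0,0,0],0]

```text
time_s: 13.55
tcp_pos: [0.5707, 0.0154, 0.0173]
ee_rot: [[-0.034, -0.999, -0.003], [-0.999, 0.034, -0.001], [0.002, 0.003, -1.0]]
wrist_force: [-4.5, -2.3, -0.9]
gripper_width: 0.687
gripper_force: 30.0
```

Request:
apply_moves:
  moves:
    - [[-0.0007,0,0],0]
    - [[0,0,0],0]
    - [[0,0,0],0]

```text
time_s: 13.8
tcp_pos: [0.5707, 0.0159, 0.0173]
ee_rot: [[-0.034, -0.999, -0.003], [-0.999, 0.034, -0.002], [0.002, 0.003, -1.0]]
wrist_force: [-4.5, -2.9, -1.2]
gripper_width: 0.687
gripper_force: 30.0
```

Request:
apply_moves:
  moves:
    - [[-0.001,0,0],0]
    - [[0,0,0],0]
    - [[0,0,0],0]

```text
time_s: 14.05
tcp_pos: [0.5707, 0.0169, 0.0173]
ee_rot: [[-0.034, -0.999, -0.003], [-0.999, 0.034, -0.002], [0.002, 0.003, -1.0]]
wrist_force: [-4.1, -3.4, -0.8]
gripper_width: 0.687
gripper_force: 30.0
```

Request:
apply_moves:
  moves:
    - [[-0.001,0,0],0]
    - [[0,0,0],0]
    - [[0,0,0],0]

```text
time_s: 14.3
tcp_pos: [0.5708, 0.0178, 0.0173]
ee_rot: [[-0.034, -0.999, -0.003], [-0.999, 0.034, -0.002], [0.002, 0.003, -1.0]]
wrist_force: [-4.7, -3.4, -0.5]
gripper_width: 0.682
gripper_force: 30.0
```

Request:
apply_moves:
  moves:
    - [[-0.0007,0,0],0]
    - [[0,0,0],0]
    - [[0,0,0],0]

```text
time_s: 14.55
tcp_pos: [0.5708, 0.0185, 0.0173]
ee_rot: [[-0.034, -0.999, -0.003], [-0.999, 0.034, -0.002], [0.002, 0.003, -1.0]]
wrist_force: [-3.8, -3.4, -0.3]
gripper_width: 0.682
gripper_force: 30.0
```

Request:
apply_moves:
  moves:
    - [[-0.0007,0,0],0]
    - [[0,0,0],0]
    - [[0,0,0],0]

```text
time_s: 14.8
tcp_pos: [0.5708, 0.0192, 0.0173]
ee_rot: [[-0.034, -0.999, -0.003], [-0.999, 0.034, -0.002], [0.002, 0.003, -1.0]]
wrist_force: [-4.6, -2.9, -0.8]
gripper_width: 0.681
gripper_force: 30.0
```

Request:
apply_moves:
  moves:
    - [[-0.0006,0,0],0]
    - [[0,0,0],0]
    - [[0,0,0],0]

```text
time_s: 15.05
tcp_pos: [0.5709, 0.0198, 0.0173]
ee_rot: [[-0.034, -0.999, -0.003], [-0.999, 0.034, -0.002], [0.002, 0.003, -1.0]]
wrist_force: [-3.5, -3.5, -1.1]
gripper_width: 0.682
gripper_force: 30.0
```

Request:
apply_moves:
  moves:
    - [[-0.0006,0,0],0]
    - [[0,0,0],0]
    - [[0,0,0],0]

```text
time_s: 15.3
tcp_pos: [0.5708, 0.0201, 0.0173]
ee_rot: [[-0.034, -0.999, -0.003], [-0.999, 0.034, -0.002], [0.002, 0.003, -1.0]]
wrist_force: [-4.4, -5.0, -1.1]
gripper_width: 0.683
gripper_force: 30.0
```

Starting to touch; confirm.

Request:
apply_moves:
  moves:
    - [[-0.0005,0,0],0]
    - [[0,0,0],0]
    - [[0,0,0],0]

```text
time_s: 15.55
tcp_pos: [0.5709, 0.0201, 0.0173]
ee_rot: [[-0.034, -0.999, -0.003], [-0.999, 0.034, -0.003], [0.003, 0.003, -1.0]]
wrist_force: [-3.8, -6.4, -1.2]
gripper_width: 0.688
gripper_force: 30.0
```

Request:
apply_moves:
  moves:
    - [[-0.0005,-0.0003,0],0]
    - [[0,0,0],0]
    - [[0,0,0],0]

```text
time_s: 15.8
tcp_pos: [0.5708, 0.0201, 0.0173]
ee_rot: [[-0.034, -0.999, -0.004], [-0.999, 0.034, -0.003], [0.003, 0.004, -1.0]]
wrist_force: [-4.0, -6.9, -0.8]
gripper_width: 0.681
gripper_force: 30.0
```

```bash
python3 - <<'E'
from h import *
np.set_printoptions(precision=4,suppress=True)
for k in range(3):
    s=r.sense();print(s["tcp_pos"],s["wrist_force"],s["moment"]); T=imaging.capture("top")
E
```

```text
[0.5708 0.0201 0.0173] [-4.0084 -6.8839 -0.7959] [-2.3041  0.9409 -0.1082]
[0.5708 0.0201 0.0173] [-4.6133 -8.7407  0.0608] [-2.2468  1.0147 -0.0831]
[0.5709 0.0201 0.0173] [-3.7762 -6.9942 -0.6504] [-2.3263  0.9944 -0.0702]
```

Request:
apply_moves:
  moves:
    - [[0,0,0],0]
    - [[0,0,0],0]
    - [[0,0,0],0]
    - [[0,0,0],0]
  hand: 0.08

```text
time_s: 16.28
tcp_pos: [0.5745, 0.0235, 0.0184]
ee_rot: [[-0.032, -0.999, 0.004], [-0.999, 0.032, 0.001], [-0.001, -0.004, -1.0]]
wrist_force: [0.3, -0.8, -0.2]
gripper_width: 0.878
gripper_force: 0.0
```

```bash
python3 - <<'E'
from h import *
np.set_printoptions(precision=4,suppress=True)
s=r.sense();print(s["tcp_pos"],s["wrist_force"],s["moment"],s["gripper_width"])
E
```

```text
[0.5745 0.0235 0.0184] [ 0.308  -0.8392 -0.1795] [ 0.1173 -0.0522 -0.0034] 0.8784963237806094
```

Request:
apply_moves:
  moves:
    - [[0,0.003,-0.003],0]
    - [[0,0,-0.015],0]
    - [[0,0,-0.03],0]
    - [[0,0,-0.04],0]
    - [[0,0,-0.04],0]

```text
time_s: 16.7
tcp_pos: [0.569, 0.0231, 0.1468]
ee_rot: [[-0.032, -0.999, -0.001], [-0.999, 0.032, -0.0], [0.0, 0.001, -1.0]]
wrist_force: [1.0, -0.1, -0.0]
gripper_width: 0.917
gripper_force: 0.0
```

Request:
apply_moves:
  moves:
    - [[0.03,0,-0.03],0]
    - [[0.03,0,0],0]
    - [[0.03,0,0],0]
    - [[0.03,0,0],0]
    - [[0,0,0],0]
  hand: 0

```text
time_s: 17.12
tcp_pos: [0.5653, -0.0999, 0.1758]
ee_rot: [[-0.037, -0.999, 0.002], [-0.999, 0.037, -0.001], [0.001, -0.002, -1.0]]
wrist_force: [0.7, 0.9, -0.5]
gripper_width: 0.626
gripper_force: 0.0
```

Request:
apply_moves:
  moves:
    - [[0.03,0,0],0]
    - [[0,0,0],0]
    - [[0,0,0],0]

```text
time_s: 17.37
tcp_pos: [0.5645, -0.1269, 0.1752]
ee_rot: [[-0.035, -0.999, 0.001], [-0.999, 0.035, 0.0], [-0.0, -0.001, -1.0]]
wrist_force: [1.4, -0.4, -1.2]
gripper_width: 0.399
gripper_force: 0.0
```

```bash
python3 - <<'E'
from h import *
np.set_printoptions(precision=4,suppress=True)
s=r.sense();print(s["tcp_pos"],s["ee_rot"],s["wrist_force"],s["gripper_width"])
S=imaging.capture("side");T=imaging.capture("top")
print(fitrect(S,.048,(.47,.67,-.08,.12),150))
print(fitrect(T,.048,(.47,.67,-.08,.12),150))
for t in("handle_end","handle_grip"): print(t,at(S,t)[:2],at(T,t)[:2])
cv2.imwrite("pics/seat.png",np.hstack([cv2.resize(c["frame"][y:y+100,x:x+100],None,fx=4,fy=4,interpolation=cv2.INTER_CUBIC) for c,x,y in((S,285,150),(T,245,150))]))
E
```

```text
[ 0.5645 -0.1269  0.1752] [[-0.0347 -0.9994  0.001 ]
 [-0.9994  0.0347  0.    ]
 [-0.0001 -0.001  -1.    ]] [ 1.4344 -0.3688 -1.1667] 0.3987926860784746
(array([ 0.5079, -0.0008]), np.float64(-2.3533018311822866), np.float64(0.16004298725905763), np.float64(0.03953169820442091))
(array([0.5699, 0.0894]), np.float64(-90.0), np.float64(0.19975000619888306), np.float64(0.06075000762939453))
handle_end [(array([363.072, 217.6  ]), 0.57)] [(array([379.328, 193.6  ]), 0.68)]
handle_grip [(array([361.28, 218.8 ]), 0.63)] [(array([366.016, 195.4  ]), 0.64), (array([194.624, 232.68 ]), 0.42)]
```

View pics/seat.png

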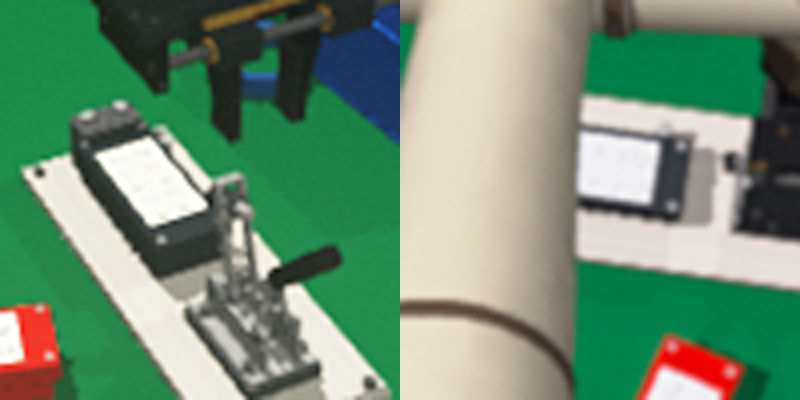

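The module sits under the lip against the stop and pins, seen in the side crop at (150,180). The clamp is still open and the handle is at (310,265). Now I move closed fingers over the handle at fixture y = -127.

Request:
apply_moves:
  moves:
    - [[0.012,0,-0.01],0]
    - [[0.017,0,0],0]
    - [[0.015,0,0],0]
    - [[0.005,0,0],0]
    - [[0,0,0],0]
  hand: 0

```text
time_s: 18.08
tcp_pos: [0.5628, -0.1765, 0.1852]
ee_rot: [[-0.035, -0.999, 0.0], [-0.999, 0.035, -0.0], [0.0, -0.0, -1.0]]
wrist_force: [-0.6, -0.1, 0.2]
gripper_width: 0.002
gripper_force: 0.0
```

Request:
apply_moves:
  moves:
    - [[0,0,0],0]
    - [[0,0,0],0]
    - [[0,0,0],0]

```text
time_s: 18.33
tcp_pos: [0.5628, -0.1748, 0.185]
ee_rot: [[-0.032, -0.999, -0.0], [-0.999, 0.032, 0.0], [-0.0, 0.0, -1.0]]
wrist_force: [0.2, -0.1, -0.2]
gripper_width: 0.004
gripper_force: 0.0
```

```bash
python3 - <<'E'
from h import *
np.set_printoptions(precision=4,suppress=True)
s=r.sense();print(s["tcp_pos"],s["wrist_force"],s["gripper_width"])
S=imaging.capture("side");T=imaging.capture("top")
o=np.array([.571,.0213])-0.07*np.array([.033,.9995])
y=np.array([.033,.9995])
for k in(-140,-127):
    p=o+y*k/1000; print(k,p,proj(S,[*p,.14]))
for t in("handle_end","handle_grip"): print(t,at(S,t)[:2],at(T,t)[:2])
im=S["frame"].copy()[120:260,290:430]
cv2.imwrite("pics/hand.png",cv2.resize(im,None,fx=4,fy=4,interpolation=cv2.INTER_CUBIC))
E
```

```text
[ 0.5628 -0.1748  0.185 ] [ 0.1722 -0.0702 -0.153 ] 0.003628928914786147
-140 [ 0.5641 -0.1886] [361.7974 212.596 ]
-127 [ 0.5645 -0.1756] [358.9977 209.4483]
handle_end [(array([366.08, 216.92]), 0.73)] [(array([379.072, 190.8  ]), 0.56), (array([250.368, 245.52 ]), 0.49)]
handle_grip [(array([360.576, 219.6  ]), 0.75)] [(array([364.288, 196.92 ]), 0.69), (array([249.792, 249.12 ]), 0.23)]
```

View pics/hand.png

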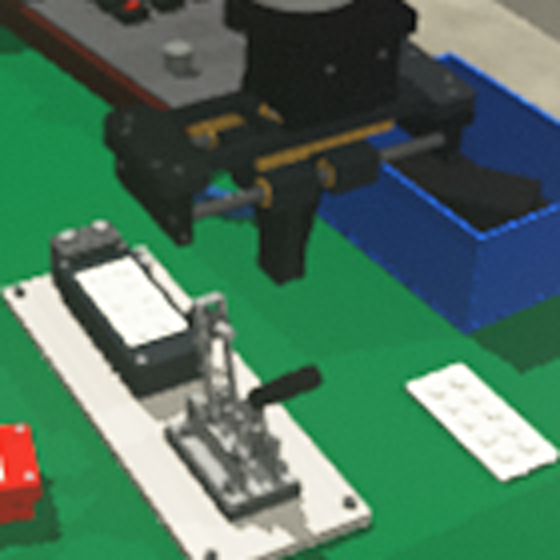

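The closed fingers are at about (360,189) in the full side image and the handle end is at about (369,214). I'll check their relative position by triangulation.

```bash
python3 - <<'E'
from h import *
np.set_printoptions(precision=4,suppress=True)
S=imaging.capture("side");T=imaging.capture("top")
print(tri(S,(368,214.5),T,(377.5,192.5)))
print("tip proj",proj(S,[.5628,-.1748,.185]), proj(T,[.5628,-.1748,.185]))
o=np.array([.571,.0213])-0.07*np.array([.033,.9995]);y=np.array([.033,.9995])
for k in(-146,-150,-155,-160): print(k,proj(S,[*(o+y*k/1000),.157]),proj(T,[*(o+y*k/1000),.157]))
E
```

```text
(array([ 0.5642, -0.2127,  0.1522]), np.float64(0.0009654042570020531))
tip proj [359.248  194.8889] [364.7658 187.9839]
-146 [363.551  208.6406] [371.0564 191.2427]
-150 [364.4432 209.6256] [372.5487 191.4518]
-155 [365.566  210.8653] [374.4147 191.7131]
-160 [366.6974 212.1144] [376.2811 191.9746]
```

Request:
apply_moves:
  moves:
    - [[0,-0.0015,0.01],0]
    - [[0,0,0.01],0]
    - [[0,0,0.01],0]
    - [[0,0,0.005],0]
    - [[0,0,0],0]

```text
time_s: 19.15
tcp_pos: [0.5629, -0.1753, 0.1474]
ee_rot: [[-0.033, -0.999, -0.005], [-0.999, 0.033, 0.001], [-0.0, 0.005, -1.0]]
wrist_force: [0.3, -0.1, -0.4]
gripper_width: 0.005
gripper_force: 0.0
```

Request:
apply_moves:
  moves:
    - [[0,0,0.002],0]
    - [[0,0,0.001],0]
    - [[0,0,0.001],0]
    - [[0,0,0.001],0]
    - [[0,0,0],0]

```text
time_s: 19.57
tcp_pos: [0.5643, -0.1754, 0.145]
ee_rot: [[-0.033, -0.999, 0.0], [-0.999, 0.033, 0.0], [-0.0, -0.0, -1.0]]
wrist_force: [0.7, -0.0, -0.5]
gripper_width: 0.003
gripper_force: 0.0
```

Request:
apply_moves:
  moves:
    - [[0,0,0.001],0]
    - [[0,0,0.001],0]
    - [[0,0,0.001],0]
    - [[0,0,0],0]

```text
time_s: 19.9
tcp_pos: [0.5641, -0.1754, 0.1417]
ee_rot: [[-0.033, -0.999, -0.0], [-0.999, 0.033, 0.0], [-0.0, 0.0, -1.0]]
wrist_force: [-0.3, 1.4, 0.2]
gripper_width: 0.001
gripper_force: 0.0
```

Request:
apply_moves:
  moves:
    - [[0,0,0.001],0]
    - [[0,0,0.001],0]
    - [[0,0,0.001],0]
    - [[0,0,0],0]

```text
time_s: 20.23
tcp_pos: [0.5641, -0.1754, 0.1386]
ee_rot: [[-0.033, -0.999, -0.001], [-0.999, 0.033, 0.0], [-0.0, 0.001, -1.0]]
wrist_force: [-0.0, 0.5, -0.2]
gripper_width: 0.003
gripper_force: 0.0
```

Request:
apply_moves:
  moves:
    - [[0,0,0.001],0]
    - [[0,0,0.001],0]
    - [[0,0,0],0]

```text
time_s: 20.48
tcp_pos: [0.5641, -0.1754, 0.1367]
ee_rot: [[-0.033, -0.999, -0.0], [-0.999, 0.033, 0.0], [-0.0, 0.0, -1.0]]
wrist_force: [-0.1, 0.6, -0.6]
gripper_width: 0.006
gripper_force: 0.0
```

Request:
apply_moves:
  moves:
    - [[0,0,0.001],0]
    - [[0,0,0.001],0]
    - [[0,0,0],0]

```text
time_s: 20.73
tcp_pos: [0.5641, -0.1754, 0.1347]
ee_rot: [[-0.033, -0.999, -0.0], [-0.999, 0.033, 0.0], [-0.0, 0.0, -1.0]]
wrist_force: [0.1, 0.5, -0.0]
gripper_width: 0.008
gripper_force: 0.0
```

Request:
apply_moves:
  moves:
    - [[0,0,0.001],0]
    - [[0,0,0.001],0]
    - [[0,0,0],0]

```text
time_s: 20.98
tcp_pos: [0.5641, -0.1754, 0.1327]
ee_rot: [[-0.033, -0.999, -0.0], [-0.999, 0.033, 0.0], [-0.0, 0.0, -1.0]]
wrist_force: [-0.1, 0.4, 0.6]
gripper_width: 0.007
gripper_force: 0.0
```

Request:
apply_moves:
  moves:
    - [[0,0,0.001],0]
    - [[0,0,0.001],0]
    - [[0,0,0],0]

```text
time_s: 21.23
tcp_pos: [0.5641, -0.1754, 0.1307]
ee_rot: [[-0.033, -0.999, -0.0], [-0.999, 0.033, 0.0], [-0.0, 0.0, -1.0]]
wrist_force: [-0.1, 0.7, 0.3]
gripper_width: 0.004
gripper_force: 0.0
```

Request:
apply_moves:
  moves:
    - [[0,0,0.001],0]
    - [[0,0,0.001],0]
    - [[0,0,0],0]

```text
time_s: 21.48
tcp_pos: [0.5641, -0.1754, 0.1286]
ee_rot: [[-0.033, -0.999, -0.001], [-0.999, 0.033, 0.0], [-0.0, 0.001, -1.0]]
wrist_force: [-0.5, 0.3, 0.3]
gripper_width: 0.004
gripper_force: 0.0
```

Request:
apply_moves:
  moves:
    - [[0,0,0.001],0]
    - [[0,0,0.001],0]
    - [[0,0,0],0]

```text
time_s: 21.73
tcp_pos: [0.5641, -0.1754, 0.1266]
ee_rot: [[-0.033, -0.999, -0.0], [-0.999, 0.033, 0.0], [-0.0, 0.0, -1.0]]
wrist_force: [-0.3, -0.3, 1.2]
gripper_width: 0.003
gripper_force: 0.0
```

Request:
apply_moves:
  moves:
    - [[0,0,0.001],0]
    - [[0,0,0.001],0]
    - [[0,0,0],0]

```text
time_s: 21.98
tcp_pos: [0.5641, -0.1754, 0.1246]
ee_rot: [[-0.033, -0.999, -0.0], [-0.999, 0.033, 0.0], [-0.0, 0.0, -1.0]]
wrist_force: [-0.4, 1.4, 0.5]
gripper_width: 0.007
gripper_force: 0.0
```

Request:
apply_moves:
  moves:
    - [[0,0,0.001],0]
    - [[0,0,0.001],0]
    - [[0,0,0],0]

```text
time_s: 22.23
tcp_pos: [0.5641, -0.1754, 0.1227]
ee_rot: [[-0.033, -0.999, -0.0], [-0.999, 0.033, 0.0], [-0.0, 0.0, -1.0]]
wrist_force: [-0.0, 0.3, -0.1]
gripper_width: 0.007
gripper_force: 0.0
```

```bash
python3 - <<'E'
from h import *
np.set_printoptions(precision=4,suppress=True)
S=imaging.capture("side");T=imaging.capture("top")
a=tri(S,(352.5,219.5),T,(356,195.5));print(a)
b=tri(S,(370,213.),T,(378.5,192.2));print(b)
# dark region of grip in side now
for x in models.cut_out(S,"clamp_handle")[:2]:
    ys,xs=np.nonzero(x["region"]);print(x["confidence"],xs.min(),xs.max(),ys.min(),ys.max())
g=S["frame"].max(2)
print(g[205:226:2,346:376:2])
print(at(S,"handle_end"))
print(proj(S,[.5641,-.1754,.1227]))
E
```

```text
(array([ 0.5617, -0.1589,  0.0964]), np.float64(0.005193103985381313))
(array([ 0.5654, -0.2153,  0.1577]), np.float64(0.0044962998199674815))
0.48 345 370 212 226
[[ 91 137 140 145  43  40  43  41  46  43 135 131 130 129 131]
 [ 80 144 140 142  83  39  42  47  45  51 135 131 133 132 131]
 [129 229 161 140 145  75  39  44  42  66 142 136 136 137 140]
 [148 177 237 153 140 134  49  99 133 139 100  84 142 140 141]
 [124 151 244 235 136 142 148 118  64  39  46  43 112 142 140]
 [204 115 244 244 223 118  51  39  44  46  47  43  91 141 142]
 [124 104 245 183  35  41  43  45  42  39  58 102 144 141 141]
 [ 92  93 197  53  43  42  41  47  77 131 145 140 139 141 141]
 [119 110  98  81  40 137 199 183 142 140 139 140 141 138 141]
 [ 90 111 134  96  86 209 241 249 159 138 142 140 141 141 141]
 [105  90 100 104  95 170 242 239 236 150 142 141 141 142 141]]
[(array([407.872, 222.2  ]), 0.75), (array([364.608, 217.8  ]), 0.45)]
[358.4289 214.8271]
```

Request:
apply_moves:
  moves:
    - [[0,0,0.001],0]
    - [[0,0,0.001],0]
    - [[0,0,0],0]

```text
time_s: 22.68
tcp_pos: [0.5641, -0.1754, 0.1207]
ee_rot: [[-0.033, -0.999, -0.0], [-0.999, 0.033, 0.0], [-0.0, 0.0, -1.0]]
wrist_force: [-0.1, 0.3, 0.3]
gripper_width: 0.006
gripper_force: 0.0
```

Request:
apply_moves:
  moves:
    - [[0,0,0.001],0]
    - [[0,0,0.001],0]
    - [[0,0,0],0]

```text
time_s: 22.93
tcp_pos: [0.5641, -0.1754, 0.1186]
ee_rot: [[-0.033, -0.999, -0.001], [-0.999, 0.033, 0.0], [-0.0, 0.001, -1.0]]
wrist_force: [-0.1, 0.8, -0.3]
gripper_width: 0.007
gripper_force: 0.0
```

Request:
apply_moves:
  moves:
    - [[0,0,0.001],0]
    - [[0,0,0.001],0]
    - [[0,0,0],0]

```text
time_s: 23.18
tcp_pos: [0.5641, -0.1754, 0.1167]
ee_rot: [[-0.033, -0.999, -0.0], [-0.999, 0.033, 0.0], [-0.0, 0.0, -1.0]]
wrist_force: [0.9, 0.1, -0.7]
gripper_width: 0.007
gripper_force: 0.0
```

```bash
python3 - <<'E'
from h import *
S=imaging.capture("side");T=imaging.capture("top")
cv2.imwrite("pics/last.png",np.hstack([cv2.resize(c["frame"][y:y+h,x:x+w],(8*w,8*h),interpolation=cv2.INTER_CUBIC) for c,x,y,w,h in((S,325,175,50,60),(T,335,165,50,60))]))
E
```

```text
(no output)
```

View pics/last.png

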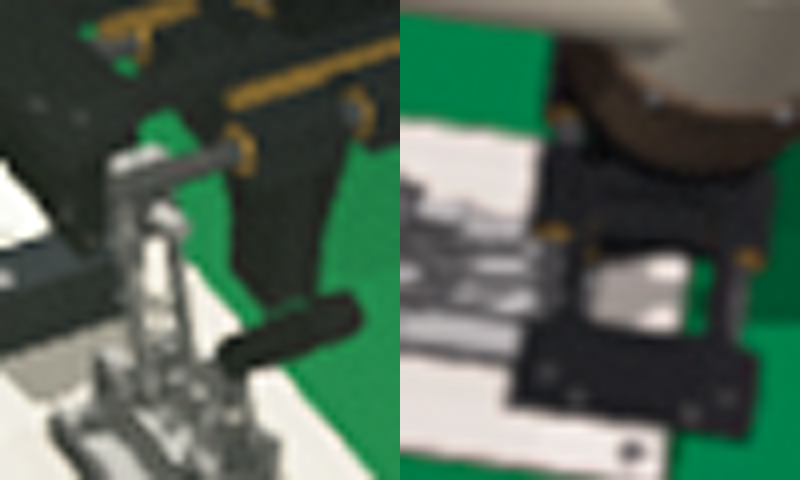

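The last crop shows the fingertip at about (360,213), just above the handle's top edge at about (360,214). The handle hasn't moved, so I continue down slowly.

Request:
apply_moves:
  moves:
    - [[0,0,0.001],0]
    - [[0,0,0.001],0]
    - [[0,0,0],0]

```text
time_s: 23.53
tcp_pos: [0.5644, -0.1754, 0.115]
ee_rot: [[-0.033, -0.999, 0.0], [-0.999, 0.033, -0.0], [0.0, -0.0, -1.0]]
wrist_force: [-0.1, 0.3, 1.2]
gripper_width: 0.009
gripper_force: 0.5
```

Request:
apply_moves:
  moves:
    - [[0,0,0.001],0]
    - [[0,0,0.001],0]
    - [[0,0,0],0]

```text
time_s: 23.78
tcp_pos: [0.5648, -0.1754, 0.1139]
ee_rot: [[-0.033, -0.999, 0.001], [-0.999, 0.033, -0.0], [0.0, -0.001, -1.0]]
wrist_force: [0.2, 0.8, 4.2]
gripper_width: 0.004
gripper_force: 2.3
```

```bash
python3 - <<'E'
from h import *
np.set_printoptions(precision=2,suppress=True,linewidth=200)
s=r.sense();print(s["tcp_pos"],s["wrist_force"],s["moment"])
S=imaging.capture("side")
print(S["frame"].max(2)[200:230,346:376])
E
```

```text
[ 0.56 -0.18  0.11] [0.19 0.76 4.16] [ 0.55  0.26 -0.05]
[[108 118 142 143 140 141 146 102  32  39  41  40  40  39  41  42  44  44  40  38  56 110 134 130 132 131 131 130 130 131]
 [182 153 144 140 140 142 143 107  44  36  39  39  40  39  42  45  47  43  40  34  85 128 133 131 133 130 130 130 132 131]
 [201 174 143 138 140 142 142 116  57  37  38  39  40  41  43  42  44  42  39  38  98 135 132 132 129 132 129 131 130 131]
 [145 148 135 140 141 140 142 116  59  38  37  41  39  40  44  41  44  44  40  49 103 134 132 132 131 132 130 132 130 132]
 [107 128 133 140 139 140 144 118  58  36  40  42  43  42  43  45  43  41  37  64 113 135 132 130 132 131 132 131 131 131]
 [ 92 117 133 140 139 141 145 113  52  38  36  40  42  39  44  42  44  42  38  85 129 132 130 129 133 129 132 131 131 131]
 [ 79 111 136 141 139 142 143 109  42  38  40  42  40  41  44  45  47  40  38 100 135 131 130 131 129 131 132 128 132 131]
 [ 80 117 144 137 139 141 143 109  41  38  39  39  40  42  45  47  44  43  43 100 135 131 131 132 131 129 132 132 130 129]
 [108 120 190 181 137 140 144 107  43  38  40  39  41  44  
[... 1947 characters left out ...]
102 175 234 241 239 242 241 208 151 137 139 141 141 141 140 141 140 142 139 142 139]
 [117  93  89  90  98 108 102  82  94 126 178 235 242 240 239 243 235 199 150 139 140 141 141 143 141 141 140 141 139 141]
 [140 104  93  88 117 128 117 129 149 141 167 233 244 240 239 240 245 237 196 146 138 141 141 141 141 142 142 141 141 142]
 [120 119  97  88 124 128 104 136 154 114 130 218 242 242 240 239 240 245 236 181 139 139 140 143 141 141 141 142 141 141]
 [117 147 144 106 112 104  83  87  90  84 111 163 214 235 239 240 239 241 245 237 177 136 141 139 143 141 140 142 143 141]
 [162 191 177 116 110  99  89  86  83  78 110 111 144 188 229 242 239 238 240 247 239 175 133 140 143 142 142 141 140 143]]
```

Request:
apply_moves:
  moves:
    - [[0,0,0.001],0]
    - [[0,0,0.001],0]
    - [[0,0,0],0]

```text
time_s: 24.08
tcp_pos: [0.5652, -0.1755, 0.1125]
ee_rot: [[-0.032, -0.999, 0.003], [-0.999, 0.032, -0.001], [0.001, -0.003, -1.0]]
wrist_force: [-0.0, 1.3, 5.7]
gripper_width: 0.005
gripper_force: 2.8
```

Request:
apply_moves:
  moves:
    - [[0,0,0.001],0]
    - [[0,0,0],0]

```text
time_s: 24.25
tcp_pos: [0.5655, -0.1755, 0.1116]
ee_rot: [[-0.032, -0.999, 0.003], [-0.999, 0.032, -0.001], [0.001, -0.003, -1.0]]
wrist_force: [0.5, 1.8, 6.4]
gripper_width: 0.006
gripper_force: 2.9
```

Request:
apply_moves:
  moves:
    - [[0,0,0.001],0]
    - [[0,0,0],0]

```text
time_s: 24.42
tcp_pos: [0.5657, -0.1755, 0.1108]
ee_rot: [[-0.032, -0.999, 0.004], [-0.999, 0.032, -0.001], [0.001, -0.004, -1.0]]
wrist_force: [-0.3, 2.0, 6.7]
gripper_width: 0.007
gripper_force: 3.0
```

Request:
apply_moves:
  moves:
    - [[0,0,0.001],0]
    - [[0,0,0.001],0]
    - [[0,0,0.001],0]
    - [[0,0,0.001],0]

```text
time_s: 24.75
tcp_pos: [0.5663, -0.1756, 0.1072]
ee_rot: [[-0.032, -0.999, 0.005], [-0.999, 0.032, -0.001], [0.001, -0.005, -1.0]]
wrist_force: [0.7, 1.6, 8.0]
gripper_width: 0.009
gripper_force: 3.5
```

Request:
apply_moves:
  moves:
    - [[0,0,0.001],0]
    - [[0,0,0.001],0]
    - [[0,0,0.001],0]
    - [[0,0,0.001],0]

```text
time_s: 25.08
tcp_pos: [0.5666, -0.1757, 0.1034]
ee_rot: [[-0.032, -0.999, 0.006], [-0.999, 0.032, -0.001], [0.001, -0.006, -1.0]]
wrist_force: [0.1, 1.9, 8.0]
gripper_width: 0.004
gripper_force: 3.6
```

Request:
apply_moves:
  moves:
    - [[0,0.0005,0.001],0]
    - [[0,0.0005,0.001],0]
    - [[0,0.0005,0.001],0]
    - [[0,0,0.001],0]

```text
time_s: 25.42
tcp_pos: [0.566, -0.1758, 0.0998]
ee_rot: [[-0.032, -0.999, 0.008], [-1.0, 0.032, -0.002], [0.002, -0.008, -1.0]]
wrist_force: [1.0, 1.2, 9.3]
gripper_width: 0.005
gripper_force: 3.6
```

Request:
apply_moves:
  moves:
    - [[0,0,0.001],0]
    - [[0,0,0.001],0]
    - [[0,0,0.001],0]
    - [[0,0,0.001],0]

```text
time_s: 25.75
tcp_pos: [0.5656, -0.1759, 0.0955]
ee_rot: [[-0.032, -0.999, 0.007], [-0.999, 0.032, -0.002], [0.002, -0.007, -1.0]]
wrist_force: [0.4, 0.7, 8.1]
gripper_width: 0.004
gripper_force: 3.4
```

Request:
apply_moves:
  moves:
    - [[0,0,0.001],0]
    - [[0,0,0.001],0]
    - [[0,0,0.001],0]

```text
time_s: 26.0
tcp_pos: [0.5653, -0.1759, 0.0923]
ee_rot: [[-0.032, -0.999, 0.006], [-0.999, 0.032, -0.002], [0.002, -0.006, -1.0]]
wrist_force: [-0.1, -0.2, 6.8]
gripper_width: 0.001
gripper_force: 2.9
```

Easy stretch. Now slowly towards the hump.

Request:
apply_moves:
  moves:
    - [[0,0,0.001],0]
    - [[0,0,0.001],0]
    - [[0,0,0.001],0]

```text
time_s: 26.25
tcp_pos: [0.565, -0.1759, 0.0888]
ee_rot: [[-0.032, -0.999, 0.005], [-0.999, 0.032, -0.002], [0.001, -0.005, -1.0]]
wrist_force: [0.7, -0.7, 5.5]
gripper_width: 0.001
gripper_force: 2.4
```

Request:
apply_moves:
  moves:
    - [[0,0,0.001],0]
    - [[0,0,0.001],0]
    - [[0,0,0.001],0]

```text
time_s: 26.5
tcp_pos: [0.5646, -0.1758, 0.0853]
ee_rot: [[-0.032, -0.999, 0.004], [-0.999, 0.032, -0.001], [0.001, -0.004, -1.0]]
wrist_force: [1.3, -0.0, 4.7]
gripper_width: 0.005
gripper_force: 2.0
```

Request:
apply_moves:
  moves:
    - [[0,0,0.001],0]
    - [[0,0,0.001],0]

```text
time_s: 26.67
tcp_pos: [0.5638, -0.1755, 0.0824]
ee_rot: [[-0.033, -0.999, 0.002], [-0.999, 0.033, -0.0], [0.0, -0.002, -1.0]]
wrist_force: [2.4, -0.6, 3.6]
gripper_width: 0.007
gripper_force: 1.7
```

Request:
apply_moves:
  moves:
    - [[0,0,0.0007],0]
    - [[0,0,0.0007],0]

```text
time_s: 26.83
tcp_pos: [0.5628, -0.1752, 0.0802]
ee_rot: [[-0.033, -0.999, -0.0], [-0.999, 0.033, 0.0], [-0.0, 0.0, -1.0]]
wrist_force: [2.2, -0.3, 2.8]
gripper_width: 0.007
gripper_force: 1.3
```

Request:
apply_moves:
  moves:
    - [[0,0,0.0007],0]
    - [[0,0,0.0007],0]

```text
time_s: 27.0
tcp_pos: [0.5625, -0.1753, 0.0786]
ee_rot: [[-0.033, -0.999, -0.001], [-0.999, 0.033, 0.0], [-0.0, 0.001, -1.0]]
wrist_force: [2.1, 0.6, 1.9]
gripper_width: 0.006
gripper_force: 1.1
```

Request:
apply_moves:
  moves:
    - [[0,0,0.0007],0]
    - [[0,0,0.0007],0]

```text
time_s: 27.17
tcp_pos: [0.5624, -0.1753, 0.0773]
ee_rot: [[-0.033, -0.999, -0.001], [-0.999, 0.033, 0.0], [-0.0, 0.001, -1.0]]
wrist_force: [1.1, -0.0, 2.1]
gripper_width: 0.011
gripper_force: 1.0
```

```bash
python3 - <<'E'
from h import *
np.set_printoptions(precision=1,suppress=True,linewidth=220)
S=imaging.capture("side");T=imaging.capture("top")
for t in("handle_end","handle_grip"): print(t,at(S,t)[:2],at(T,t)[:2])
for x in models.cut_out(S,"clamp_handle")[:2]:
    m=x["region"];ys,xs=np.nonzero(m);print(x["confidence"],xs.min(),xs.max(),ys.min(),ys.max())
    for yy in range(ys.min(),ys.max()+1): print(yy,np.nonzero(m[yy])[0][[0,-1]] if m[yy].any() else "")
o=np.array([.571,.0213])-0.07*np.array([.033,.9995]);y=np.array([.033,.9995])
for pz in(.053,.06,.065):
  for a in(0,3.7,8,15,25):
    q=np.radians(a);P=[proj(S,[*(o+y*(-.055-d*np.cos(q))),pz+d*np.sin(q)]) for d in(.06,.14)]
    print(pz,a,*P)
print(S["frame"].max(2)[212:242,350:384])
E
```

```text
handle_end [(array([368.7, 235.7]), 0.51), (array([344.5, 217. ]), 0.26)] [(array([383. , 199.9]), 0.53)]
handle_grip [(array([362.7, 235.1]), 0.67)] []
0.57 343 372 216 236
216 [345 347]
217 [343 348]
218 [343 349]
219 [344 350]
220 [344 352]
221 [345 353]
222 [345 354]
223 [346 354]
224 [348 355]
225 [349 363]
226 [350 365]
227 [353 366]
228 [355 367]
229 [356 368]
230 [358 370]
231 [359 371]
232 [361 372]
233 [363 372]
234 [364 372]
235 [366 372]
236 [368 371]
0.053 0 [354.8 232.4] [371.4 252.7]
0.053 3.7 [354.8 231.2] [371.6 250.1]
0.053 8 [354.8 229.9] [371.7 246.8]
0.053 15 [354.6 227.5] [371.5 240.9]
0.053 25 [354.1 223.8] [370.3 231.8]
0.06 0 [354.9 230.4] [371.6 250.7]
0.06 3.7 [354.9 229.3] [371.9 248. ]
0.06 8 [354.9 227.9] [371.9 244.7]
0.06 15 [354.8 225.5] [371.7 238.9]
0.06 25 [354.2 221.8] [370.5 229.7]
0.065 0 [355. 229.] [371.8 249.3]
0.065 3.7 [355.  227.8] [372.  246.6]
0.065 8 [355.  226.4] [372.1 243.3]
0.065 15 [354.9 224. ] [371.9 237.4]
0.065 25 [354.3 220.3] [370.7 228.1]
[[249 219  91 ... 143 141 141]
 [245 236 149 ... 142 142 141]
 [244 249 203 ... 140 140 143]
 ...
 [ 87 115 155 ... 142 141 143]
 [ 90 121 190 ... 143 140 143]
 [ 87 130 195 ... 142 142 142]]
```

Request:
apply_moves:
  moves:
    - [[0,0,0.0007],0]
    - [[0,0,0.0007],0]

```text
time_s: 27.68
tcp_pos: [0.5621, -0.1754, 0.0762]
ee_rot: [[-0.033, -0.999, -0.001], [-0.999, 0.033, 0.0], [-0.0, 0.001, -1.0]]
wrist_force: [-1.7, 1.9, 2.5]
gripper_width: 0.004
gripper_force: 0.9
```

Request:
apply_moves:
  moves:
    - [[0,0,0.0007],0]
    - [[0,0,0.0007],0]

```text
time_s: 27.85
tcp_pos: [0.5622, -0.1754, 0.0747]
ee_rot: [[-0.033, -0.999, -0.001], [-0.999, 0.033, 0.0], [-0.0, 0.001, -1.0]]
wrist_force: [-0.3, 0.2, 1.9]
gripper_width: 0.005
gripper_force: 0.8
```

Request:
apply_moves:
  moves:
    - [[0,0,0.0007],0]
    - [[0,0,0.0007],0]

```text
time_s: 28.02
tcp_pos: [0.5625, -0.1755, 0.0734]
ee_rot: [[-0.033, -0.999, -0.0], [-0.999, 0.033, -0.0], [0.0, 0.0, -1.0]]
wrist_force: [-0.1, -0.7, 0.7]
gripper_width: 0.003
gripper_force: 0.7
```

```bash
python3 - <<'E'
from h import *
np.set_printoptions(precision=4,suppress=True)
s=r.sense();print(s["tcp_pos"],s["wrist_force"],s["moment"],s["gripper_force"])
S=imaging.capture("side")
print(at(S,"handle_end")[:2])
for x in models.cut_out(S,"clamp_handle")[:1]:
    m=x["region"];ys,xs=np.nonzero(m)
    print({int(yy):np.nonzero(m[yy])[0][[0,-1]].tolist() for yy in range(ys.min(),ys.max()+1,2) if m[yy].any()})
E
```

```text
[ 0.5625 -0.1755  0.0734] [-0.0732 -0.7033  0.7391] [ 0.0891  0.2879 -0.0393] 0.6753238782403059
[(array([370.368, 241.2  ]), 0.61)]
{216: [344, 347], 218: [343, 349], 220: [344, 350], 222: [346, 352], 224: [349, 353], 226: [352, 363], 228: [355, 366], 230: [357, 369], 232: [359, 371], 234: [361, 373], 236: [364, 374], 238: [366, 373]}
```

Request:
apply_moves:
  moves:
    - [[0,0,0.0007],0]
    - [[0,0,0.0007],0]

```text
time_s: 28.33
tcp_pos: [0.5629, -0.1754, 0.0722]
ee_rot: [[-0.033, -0.999, 0.0], [-0.999, 0.033, -0.0], [0.0, -0.0, -1.0]]
wrist_force: [-0.9, -0.3, 1.9]
gripper_width: 0.004
gripper_force: 0.6
```

Request:
apply_moves:
  moves:
    - [[0,0,0.0007],0]
    - [[0,0,0.0007],0]

```text
time_s: 28.5
tcp_pos: [0.5629, -0.1755, 0.0707]
ee_rot: [[-0.033, -0.999, 0.0], [-0.999, 0.033, -0.0], [0.0, -0.0, -1.0]]
wrist_force: [-0.5, 0.6, 1.4]
gripper_width: 0.007
gripper_force: 0.5
```

Request:
apply_moves:
  moves:
    - [[0,0,0.0007],0]
    - [[0,0,0.0007],0]

```text
time_s: 28.67
tcp_pos: [0.5629, -0.1754, 0.0693]
ee_rot: [[-0.033, -0.999, 0.0], [-0.999, 0.033, -0.0], [0.0, -0.0, -1.0]]
wrist_force: [-0.4, 0.3, 1.3]
gripper_width: 0.009
gripper_force: 0.7
```

```bash
python3 - <<'E'
from h import *
S=imaging.capture("side");print(at(S,"handle_end")[:2],at(S,"handle_grip")[:2])
g=S["frame"].max(2)
for y in range(196,246): print(y,"".join("#" if v<36 else "x" if v<43 else "o" if v<60 else "+" if v<115 else "." if v<165 else " " for v in g[y,335:385]))
print(proj(S,[.5629,-.1754,.0693]))
s=S["frame"]
print(s[205,355:368].tolist()); print(s[230,355:372].tolist())
E
```

```text
[(array([369.408, 240.8  ]), 0.7)] [(array([363.008, 234.8  ]), 0.71), (array([409.728, 221.72 ]), 0.48)]
196  .++++++xooooooooxxooooxxxxxxxxooxxo+++..++.......
197 ++++++++ooxoxoooooxoooooxooooxxxo+++..+++o+.......
198 oo+.  ++xxxoooooooooooooxooxxo++++..++oooxo+...+++
199 oo.    xxxooooooooooooooxoo+++...++ooxoooooo++++++
200 ox.    +xoooooooooooxxxo++++..+++oooooooooooo+++++
201 oox.  .+oooooooooooxo++++...++oxooooooooooooo+++++
202 oooxxxoooooooooooo++++....++oxxo+oooooooooooo+++..
203 ooooooooooooooooo++....+++oooxo+++ooooooooooo+....
204 oooooooooxxxooox++.++++oooooooo++++ooxoooxooo+....
205 ooooooox+..+#xxxo+++ooooooooooo++++xooooooxx+.....
206 ooooooo+    +#xxxxxoooooooooooo++++oooooooxo+.....
207 oooooo..     o#xo++ooooooooooooo+++ooxoxo+++......
208 oooooo.      .+#o+++oooooooooooo+++xxoo+++........
209 oooooxo.      +o++++oooooooooox+++xo+++...........
210 ooooox++     .+++++++xooooooooo+..++..............
211 oo++oo+++. ++++++++.+xooooooooo+..................
212 ox+..+.++++++++++++++oooooooox+...................
213 oxo..+++++++++   +o+ooooooooxx+...................
214 
[... 1515 characters left out ...]
   ++.      ........
242       +++..++..+.      .+++++o            ........
243        +++.... .......++++++o+       .............
244        .o+.     .++++++++++++.    ..... .+++......
245         .o++   .+++++++o+++.. .  ........+++......
[356.89706948 230.81052508]
[[42, 55, 51], [45, 46, 38], [43, 46, 39], [43, 47, 40], [45, 50, 41], [45, 49, 42], [43, 49, 40], [42, 47, 41], [44, 48, 43], [44, 49, 42], [49, 52, 46], [68, 72, 67], [71, 76, 74]]
[[38, 45, 40], [33, 42, 36], [33, 42, 36], [34, 41, 36], [34, 41, 35], [36, 44, 38], [36, 43, 37], [35, 43, 37], [33, 40, 34], [30, 37, 31], [42, 48, 44], [121, 131, 138], [144, 166, 153], [97, 148, 72], [76, 143, 28], [79, 143, 34], [77, 140, 31]]
```

```bash
python3 - <<'E'
from h import *
np.set_printoptions(precision=4,suppress=True)
S=imaging.capture("side")
y=np.array([.033,.9995,0]);n=np.array([.9995,-.033,0]);o=np.array([.571,.0213,0])-.07*y
def pl(px,dx=0):
    e,d=ray(S,px);t=((o+n*dx-e)@n)/(d@n);p=e+t*d;return np.array([(p-o)@y,p[2]])
for nm,px in(("end0",(368,214)),("start0",(353,219.5)),("endA",(370,232.5)),("endnow",(370.5,236.5)),("startnow",(355.5,227)),("fingerbot in hand.png",(360,191))): print(nm,pl(px),pl(px,.012),pl(px,-.012))
print("z end locked",proj(S,o+y*-.192+[0,0,.065]),"dead",proj(S,o+y*-.191+[0,0,.074]))
E
```

```text
end0 [-0.1659  0.1557] [-0.149   0.1377] [-0.1828  0.1738]
start0 [-0.1029  0.0879] [-0.0841  0.0678] [-0.1217  0.108 ]
endA [-0.1809  0.1091] [-0.1644  0.0897] [-0.1974  0.1286]
endnow [-0.1845  0.099 ] [-0.1681  0.0793] [-0.2009  0.1188]
startnow [-0.1168  0.0734] [-0.0984  0.0529] [-0.1352  0.0939]
fingerbot in hand.png [-0.1257  0.1955] [-0.1075  0.1787] [-0.1438  0.2123]
z end locked [371.1284 248.4822] dead [371.1841 245.6185]
```

Request:
apply_moves:
  moves:
    - [[0,0,0.0007],0]
    - [[0,0,0.0007],0]
    - [[0,0,0.0007],0]

```text
time_s: 29.12
tcp_pos: [0.563, -0.1756, 0.0676]
ee_rot: [[-0.033, -0.999, 0.0], [-0.999, 0.033, -0.0], [0.0, -0.001, -1.0]]
wrist_force: [0.0, -1.7, 3.5]
gripper_width: 0.004
gripper_force: 1.9
```

Request:
apply_moves:
  moves:
    - [[0,0,0.0007],0]
    - [[0,0,0.0007],0]
    - [[0,0,0.0007],0]

```text
time_s: 29.37
tcp_pos: [0.563, -0.1758, 0.0657]
ee_rot: [[-0.033, -0.999, 0.001], [-0.999, 0.033, -0.001], [0.001, -0.001, -1.0]]
wrist_force: [-1.3, -1.7, 6.5]
gripper_width: 0.005
gripper_force: 2.8
```

```bash
cat > a.py <<'E'
from h import *
S=imaging.capture("side");print(at(S,"handle_end")[:2])
g=S["frame"].max(2)
for y in range(218,252): print(y,"".join("#" if v<36 else "x" if v<43 else "o" if v<60 else "+" if v<115 else "." if v<165 else " " for v in g[y,345:385]))
E
python3 a.py
```

```text
[(array([368.384, 242.92 ]), 0.55)]
218 .+.     #xxxxxoooxx+....................
219  .+.    #xxxxxoooxx+....................
220   .+    #xxxxxoooxo.....................
221 +  ++  .#xxxxxooxx+.....................
222 ++...  .#xxxxxoox#+.....................
223 .+..+. .#xxxxxoox#+.....................
224  +..++..xxxxxoooxx+.....................
225  ...++.+oxxxxxooxo......................
226  .+..++oxxxxxoooxo  ....................
227 ..+..++oxxxxoooox+   ...................
228 ..++..++xxxxoooox+    ..................
229 .... .++oxxxxxoox#+    .................
230 ... ...++oxxxoooxx#+   .................
231 . .+.  +++oxxxoooxx#+   ................
232 +. +.  .+++oxoxoxxox#o.  ...............
233 +++++. .++++oxxxxoxxxxo   ..............
234 ++++++..+++++oxxxxxoxxxo.  .............
235 ++++++...++++++oxxooooox#+  ............
236 .+++++.  .++++++xxxxoxoox#..............
237  +++++..  .+++++ooxxoxoxox#+. ..........
238  .+++++.. ..+++...oxoxooxox#. ..........
239   .++++......++.  +oxxooooox+  .........
240  .++++.......++...++xxxoooxx+   ........
241 .++.++. .......+++++++#xoxxx+   ........
242 .++..+.    ..++++++o. +#xoo+... ........
243 .... .......+++++o++  .++... ...........
244 .     .+++++++o++++.  ...     .+++......
245 +.   .+++++++++++.. ....  . . .+++......
246 +++.++++++++++...  ......  ....+++...+++
247 o+++++o++++...   ........ ......... ..++
248 .ooo+o+++..  ...... . ..... ..       .++
249  .o+++...   ......... ..... ...  .....++
250   .... ..............  .....  .......+++
251     ..    ....   ..... ...  .........+++
```

Request:
apply_moves:
  moves:
    - [[0,0,0.0007],0]
    - [[0,0,0.0007],0]

```text
time_s: 29.63
tcp_pos: [0.563, -0.1759, 0.0645]
ee_rot: [[-0.033, -0.999, 0.001], [-0.999, 0.033, -0.001], [0.001, -0.001, -1.0]]
wrist_force: [-1.2, -1.9, 7.3]
gripper_width: 0.004
gripper_force: 3.1
```

Request:
apply_moves:
  moves:
    - [[0,0,0.0007],0]
    - [[0,0,0.0007],0]

```text
time_s: 29.8
tcp_pos: [0.563, -0.1761, 0.0633]
ee_rot: [[-0.033, -0.999, 0.001], [-0.999, 0.033, -0.001], [0.001, -0.001, -1.0]]
wrist_force: [-1.9, -2.2, 6.7]
gripper_width: 0.005
gripper_force: 3.2
```

Request:
apply_moves:
  moves:
    - [[0,0,0.0007],0]
    - [[0,0,0.0007],0]

```text
time_s: 29.97
tcp_pos: [0.563, -0.1762, 0.0619]
ee_rot: [[-0.033, -0.999, 0.001], [-0.999, 0.033, -0.001], [0.001, -0.001, -1.0]]
wrist_force: [-1.8, -2.9, 6.6]
gripper_width: 0.002
gripper_force: 3.1
```

Request:
apply_moves:
  moves:
    - [[0,0,0.0007],0]
    - [[0,0,0.0007],0]

```text
time_s: 30.13
tcp_pos: [0.563, -0.1763, 0.0604]
ee_rot: [[-0.033, -0.999, 0.001], [-0.999, 0.033, -0.001], [0.001, -0.001, -1.0]]
wrist_force: [-0.8, -2.7, 6.0]
gripper_width: 0.007
gripper_force: 2.8
```

Request:
apply_moves:
  moves:
    - [[0,0,0.0007],0]
    - [[0,0,0.0007],0]

```text
time_s: 30.3
tcp_pos: [0.5631, -0.1762, 0.0588]
ee_rot: [[-0.033, -0.999, 0.001], [-0.999, 0.033, -0.001], [0.001, -0.001, -1.0]]
wrist_force: [-1.3, -2.4, 5.4]
gripper_width: 0.008
gripper_force: 2.2
```

```bash
python3 a.py
```

```text
[(array([371.392, 247.32 ]), 0.46)]
218 .+.    .#xoooxoooxxo....................
219 .++     ##oxxxooox#+....................
220  .+.    #xxxxoxoxxx+....................
221 . .+.   #xxxxxoxoxo+....................
222 +  ++  .#xxxooooox+.....................
223 .+...  .#xxxxoooo#+.....................
224  ...+  .#xxoxxooo#+.....................
225  ..++. .#xxxxooox#......................
226  ...++.+xxxxxoooxx  ....................
227 .++  ++oxxxxxoooxo   ...................
228 .++  +++xxxoxxooxo    ..................
229  .++..+oxxxoxooox+     .................
230 ..++..+oxxxxxooox.     .................
231 . .+...+ooxoooooxo.     ................
232 +. +.  .+oxxoooxxxo.     ...............
233 +++++. .++oxxxoooxxo.     ..............
234 ++++++.++++ooxoooxxxo.     .............
235 +++++++..+++oxxooooxxo.     ............
236 .+++++.  .+++oxoxoooxxx.     ...........
237  +++++.. ..+++oxooooooxo.    ...........
238  .+++++.....+++oxoooooxxo.    ..........
239   .++++......+++oxxoxoooxx     .........
240  .++++..... .++++oxxoxoxx#+     ........
241 .+++++...   ...++oxxxoooooxo+. .........
242 .++..+...  ..+++++oxxxxoooox+.  ........
243 .... .......+++++++ooxooooox+...........
244 .     .++++++++++++.+oxooxx#+..+++......
245 ++   .+++++++++++.. .+oxxxoo+..+++..++++
246 ++..++++++++++...    .+oo+.....+++...+++
247 o++++++++++...   ..   ....  ....... ..++
248 .oo++o+++..  ........  .    ..   . . .++
249  .o+++...   ......... ..... ...  .....++
250   .... .....................  .......+++
251     ..    ....  .......... ..........+++
```

Request:
apply_moves:
  moves:
    - [[0,0,0.0007],0]
    - [[0,0,0.0007],0]

```text
time_s: 30.57
tcp_pos: [0.5631, -0.1755, 0.0568]
ee_rot: [[-0.033, -0.999, 0.001], [-0.999, 0.033, -0.0], [-0.0, -0.001, -1.0]]
wrist_force: [-0.5, -1.2, 2.8]
gripper_width: 0.003
gripper_force: 1.2
```

Request:
apply_moves:
  moves:
    - [[0,0,0.0007],0]
    - [[0,0,0.0007],0]

```text
time_s: 30.73
tcp_pos: [0.5623, -0.1749, 0.0545]
ee_rot: [[-0.033, -0.999, -0.001], [-0.999, 0.033, 0.001], [-0.001, 0.001, -1.0]]
wrist_force: [0.3, 0.1, 0.0]
gripper_width: 0.007
gripper_force: 0.0
```

Request:
apply_moves:
  moves:
    - [[0,0,0.0007],0]
    - [[0,0,0.0007],0]

```text
time_s: 30.9
tcp_pos: [0.562, -0.1749, 0.053]
ee_rot: [[-0.033, -0.999, -0.002], [-0.999, 0.033, 0.001], [-0.001, 0.002, -1.0]]
wrist_force: [0.1, -0.2, -0.4]
gripper_width: 0.008
gripper_force: 0.0
```

```bash
python3 a.py
```

```text
[(array([367.808, 250.48 ]), 0.77)]
218 ++++. +o++oooooooxx+....................
219 +++.   #xoooooooxxx+....................
220 .++    xxxxxxoooxxx+....................
221 ..+.   +#xxxxoooox+.....................
222 . .+.  +#xxxxoooxx+.....................
223 +. ++  oxxxxoooxx#+.....................
224 .+... .xxxxxxooxx+......................
225  . .. .xxxxxxooo#. .....................
226    ++..oxxxxxoox#.  ....................
227 .+..+++oxxxxoooo#.   ...................
228 .++ .++oxxoxxoox#     ..................
229  .+. .+oxxxxooox#      .................
230 ...+. +oxxxxoooxx      .................
231 . .+. .oxxxoxoox+       ................
232 +. +.  .#xxxxoxx+        ...............
233 +++++. .xxxxooxx#.        ..............
234 ++++++.++oxxooooxo         .............
235 ++++++...+oxooooxx+         ............
236 .+++++.  ++oxxoooxx+         ...........
237  +++++....++xxoxooo#+        ...........
238  .+++++....++xxoxxox#+        ..........
239   .++++... .+oxxoooox#.        .........
240  .++++.... ..+oxoooooxo    .............
241 .+++++........+oxxoxxxxo+. .............
242 .++..+.......++oxooooxoxo+. ..  ........
243 +... ......+++++oxxxoooxxo.. ...........
244 .     .++++++++++oxoooxoxx+.  .+++.+++++
245 +.   .+++++++o++++oxxxoxoxx+. .+++..++++
246 ++..++++++++++....+oxxooxxxo...+++...+++
247 o+++++o++++...    .+oxxxooox+...... ..++
248 .oo++++++.. ....   .+#xoxox#+.     . .++
249  .o+++...    ...... .+xxxxxo. .  .....++
250   .... .... . ..... .+o#o++.. .......+++
251     ..    .......... .++... .........+++
```

Request:
apply_moves:
  moves:
    - [[0,0,0.0007],0]
    - [[0,0,0.0007],0]
    - [[0,0,0],0]

```text
time_s: 31.25
tcp_pos: [0.5626, -0.1753, 0.0523]
ee_rot: [[-0.033, -0.999, -0.0], [-0.999, 0.033, 0.0], [-0.0, 0.0, -1.0]]
wrist_force: [-0.6, -0.1, 0.4]
gripper_width: 0.007
gripper_force: 0.0
```

Request:
apply_moves:
  moves:
    - [[0,0,0.0007],0]
    - [[0,0,0.0007],0]
    - [[0,0,0],0]

```text
time_s: 31.5
tcp_pos: [0.5627, -0.1754, 0.051]
ee_rot: [[-0.033, -0.999, -0.0], [-0.999, 0.033, 0.0], [-0.0, 0.0, -1.0]]
wrist_force: [0.6, 0.7, 0.3]
gripper_width: 0.001
gripper_force: 0.0
```

Request:
apply_moves:
  moves:
    - [[0,0,0.0007],0]
    - [[0,0,0.0007],0]
    - [[0,0,0],0]

```text
time_s: 31.75
tcp_pos: [0.5628, -0.1754, 0.0498]
ee_rot: [[-0.033, -0.999, 0.0], [-0.999, 0.033, -0.0], [0.0, -0.0, -1.0]]
wrist_force: [1.0, -0.4, 0.2]
gripper_width: 0.005
gripper_force: 0.1
```

```bash
python3 a.py
```

```text
[]
218 ++++++++++ooooooooox+...................
219 ++++. .o++oooooooxx+....................
220 +++.   xxoooooooox#+....................
221 ..+.   +xxooxxoooxx+....................
222 . .+.  +#xxxxxoooxo+....................
223 +. ++  +#xxxxoooxxo.....................
224 .+...  +#xxxxooox#+.....................
225  . .. ++#xxxxoooxo......................
226    ++..+#xxxoxoox+  ....................
227 .+..++.+#xxxoooo#+   ...................
228 .++ .+++xxxxxooo#.    ..................
229  .+. .+oxxxxxoox#.     .................
230 ...+. +oxxxxxooo#.     .................
231 . .+. .oxxxooxox#.      ................
232 +..+.  .#xxxxooo#        ...............
233 +++++. .xxxxoooo#.        ..............
234 ++++++.++oxxoooxxo         .............
235 ++++++...+oxxoooxx+         ............
236 .+++++.  ++oxxoooxx+         ...........
237  +++++.....+oxoooox#+        ...........
238  .+++++....++xxxooxx#+        ..........
239   .++++... .+oxxoooxx#.      ...........
240  .++++.... ..+oxoxooxxo  .... ..........
241 .+++++........+xxxoxoxxo+. ... .........
242 .++..+.......++oxxooooxxo+. ..  ........
243 +... .....++++++oxxooxooxo.. ...........
244 +     .++++++++++oxxoxxoxx+.  .+++.+++++
245 +.  ..++++++++++++oxxxooxxx+. .+++..++++
246 ++..++++++++++....+oxxooooxo...+++...+++
247 o++++++++++...    .+oxxooxx#+...... ..++
248 .ooo+o+++..  ..... .+xxxxox#+.     . .++
249  .o+++...  ..... .  .+#xxx#x. .  .....++
250   .... ............ .+o#o++.. .......+++
251     ..    .......... .++... .........+++
```

Request:
apply_moves:
  moves:
    - [[0,0,0.0007],0]
    - [[0,0,0.0007],0]
    - [[0,0,0],0]

```text
time_s: 32.1
tcp_pos: [0.5628, -0.1755, 0.0496]
ee_rot: [[-0.033, -0.999, 0.0], [-0.999, 0.033, -0.0], [0.0, -0.0, -1.0]]
wrist_force: [-1.6, 1.8, 7.0]
gripper_width: 0.004
gripper_force: 3.4
```

Request:
apply_moves:
  moves:
    - [[0,0,0.0007],0]
    - [[0,0,0],0]

```text
time_s: 32.27
tcp_pos: [0.5629, -0.1755, 0.0495]
ee_rot: [[-0.032, -0.999, 0.001], [-0.999, 0.032, -0.001], [0.001, -0.001, -1.0]]
wrist_force: [-2.5, 1.3, 9.9]
gripper_width: 0.005
gripper_force: 4.8
```

Request:
apply_moves:
  moves:
    - [[0,0,-0.002],0]
    - [[0,0,-0.003],0]
    - [[0,0,-0.005],0]
    - [[0,0,0],0]

```text
time_s: 32.6
tcp_pos: [0.5634, -0.1755, 0.0585]
ee_rot: [[-0.033, -0.999, 0.002], [-0.999, 0.033, -0.0], [0.0, -0.002, -1.0]]
wrist_force: [-0.8, 0.5, -0.6]
gripper_width: 0.005
gripper_force: 0.0
```

Request:
apply_moves:
  moves:
    - [[0,0,-0.02],0]
    - [[0,0,-0.03],0]
    - [[0,0,-0.03],0]
    - [[0,0,-0.03],0]
    - [[0,0,0],0]

```text
time_s: 33.02
tcp_pos: [0.5668, -0.1764, 0.1747]
ee_rot: [[-0.032, -0.999, 0.013], [-0.999, 0.032, -0.003], [0.003, -0.013, -1.0]]
wrist_force: [0.9, -0.2, 0.9]
gripper_width: 0.006
gripper_force: 0.0
```

```bash
python3 a.py; python3 - <<'E'
from h import *
np.set_printoptions(precision=4,suppress=True)
s=r.sense();print(s["tcp_pos"],s["wrist_force"])
S=imaging.capture("side");T=imaging.capture("top")
for t in("clamp_pad","handle_end","module"): print(t,at(S,t)[:3])
g=S["frame"].max(2)
for y in range(175,226): print(y,"".join("#" if v<36 else "x" if v<43 else "o" if v<60 else "+" if v<115 else "." if v<165 else " " for v in g[y,295:360]))
E
```

```text
[(array([368.896, 250.88 ]), 0.54), (array([385.792, 353.52 ]), 0.34)]
218 ++           ...........................
219 .+.           ..........................
220  ++            .........................
221 ..+.            ........................
222 . .+.            .......................
223 +  ++            .......................
224 .+...             ......................
225  . ..              .....................
226    ++.              ....................
227 .+..++               ...................
228 .++ .+. .++xo.        ..................
229  .+. .+oooooo+.        .................
230 ...+. +oooooooo        .................
231 . .+. .oooooooo+        ................
232 +. +.  .xooooooo+        ...............
233 +++++. .ooooooooo.        ..............
234 ++++++.++ooooooooo         .............
235 ++++++...+oooooooo+         ............
236 .+++++.  .+oooooooo+         ...........
237  +++++.....+oooooooo+        ...........
238  .+++++....++oooooooo.        ..........
239   .++++... .+oooooooox.        .........
240  .++++.... ..+ooooooooo         ...
[... 3649 characters left out ...]
      ....
216 ...........+              .ooooooooooo++...++. ..+.          ....
217 .............              +ooooooo++...  .++++. .+           ...
218 ............+.              +ooo++...   ....++++  ++           ..
219 .............+              .++...   ..  .. .++++ .+.           .
220 .............+.               .   ... .. .+..++++  ++            
221 ................               .... . .. .++..++++..+.           
222 ...............+                ........ .++.... .. .+.          
223 ................+                ......   +++.    +. ++          
224 ................+.                ...     +++.    .+...          
225 .................+.                      .++++     . ..
```

Request:
apply_moves:
  moves:
    - [[0,0,0],0]
    - [[0,0,0],0]
    - [[0,0,0],0]

```text
time_s: 33.62
tcp_pos: [0.5626, -0.1754, 0.1671]
ee_rot: [[-0.033, -0.999, -0.001], [-0.999, 0.033, 0.0], [0.0, 0.001, -1.0]]
wrist_force: [-0.2, -0.4, -0.1]
gripper_width: 0.006
gripper_force: 0.0
```

```bash
python3 -c "
from station import r
print(r.finish_job())"
```

```text
the job is handed in; nothing more can be done
None
```

I handed the job in at 33.6 s: the module is seated against the stop and pins, the clamp handle snapped over onto its stop, and the hand is clear; the hand-in gave no verdict, and I couldn't measure the pad's force on the module.

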